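Set up a small pudding steamer on the hob

ROBOT

A 6-joint arm with a two-finger parallel gripper is mounted at the origin on a cart in front of the work surface, level with it; the furniture and walls round the work are solid. World frame = base frame: x ahead of the robot, y to its left, z up, the work surface at z = 0. Lengths are in m, angles in rad, forces in N, time in s.
With the tool pointing down it reaches from about 0.375 to 0.975 m from the base axis. Payload 3.8 kg.
Tool frame: the origin (TCP) lies midway between the tips of the shut fingers; the grasp point (between the pads) lies 19 mm behind it; z points along the fingers, y is the line along which they close (so a half turn about z gives the same grasp; the last joint's range is limited). The gripper opens to 85 mm and grips with 20 to 120 N. Pads are 22 mm wide; open, the fingers measure 114 mm over their backs; the gripper's body (76 mm by 85 mm) begins 54 mm behind the grasp point. The pads swing forward as they close: fully open they stand 13 mm farther back than shut.
Start: joints at [1.127, 0.264, 1.604, -0, 1.274, -0.037], TCP at [0.267, 0.62, 0.231] pointing down, gripper open.
Joint ranges: [-2.63, 2.63], [-0.94, 2.18], [0.31, 2.57], [-1.31, 4.45], [0, 2.66], [-2.55, 2.55]. Speed limits (rad/s): [2.57, 2.57, 3.14, 3.14, 3.14, 3.14].

INTERFACE

Orientations are given as a rotation vector (axis times angle).
In Python, from workcell import bot, read_camera, camera_info, ticket gives the robot as it stands.
- The arm moves only by the tool servo_tool, never from a script. Its argument "targets" is a list of rows, each an object of numbers: "hand": the closure, from -1 (fully open) to 1 (shut); "x", "y", "z": the shift along the tool's x, y, z as a fraction of full scale; "roll": the turn about the tool's z as a fraction of full scale. In form: [{"hand": .., "x": .., "y": .., "z": .., "roll": ..}, ...]. A call has 1 to 10 rows; each row is the pose to reach, as a shift and turn from the pose commanded when the call began, along the tool's axes at that moment, turning the shorter way round; what a row does not reach only later rows make up. Full scale, the value 1, is 50 cm for a shift and 180 degrees for a turn. A row lasts 1/12 s, in which the tool goes at most 41.7 mm and 7.16 degrees, less where a joint would pass 70% of its speed; a pose out of reach is approached as far as the arm can. A call with a number of a shift or a turn outside -1 to 1 is refused whole. A call with a gripper value outside its range is refused whole. The fingers move at their own pace and stop on an object; "grip_force" is the grip in N (left out, the last holds). Time passes only in rows, so rows that repeat a pose let the fingers close. It gives the time, the measured TCP pose, the force, the opening and the grip force at its end, in the units of the state.
- bot.read_state(): the state, without advancing time (a new reading comes with each control period).
- read_camera(name): name is "scene" or "top"; returns the picture (384x512x3 uint8, red, green, blue); there is no depth.
- camera_info(name): a dict with "fx", "fy", "cx", "cy" (pixels), "k1" (the pictures are not rectified: a ray, as slopes to the right and down, at radius r is drawn at 1 + k1 r^2 times it, then the intrinsics apply), "eye" and "orientation" of the camera in the world. Camera axes: x right, y down, z forward; pixel columns grow to the right and rows downward; lengths in m; the calibration is good to about 2 mm. A picture is of the moment at which its call begins. camera_info takes no time and is no camera call.
- ticket.finish_job(): hands the job in; it is judged then, once.
The state is a dict: "time": time; "q": joint angles; "joint_vel": joint speeds; "joint_torque": joint torques, N m; "tool_pos": TCP position; "tcp_rot": TCP orientation; "wrist_force": force on the tool from outside, world axes, zero at the start; "torque": the same for the moment, N m; "width": opening from 0.0 (shut) to 1.0 (fully open); "grip_force": force on a finger pad.
Only numpy, scipy, OpenCV 4.12 (cv2) and the standard library are available. Lean on these libraries where they do the work, as an engineer would, in place of code of your own. Each camera call takes 0.05 s, during which the arm holds its last target. There are 200 camera calls.

TASK

Get the saucepan ready to steam one pudding: put the little steaming stand in the middle of the pan, gently stand the pudding basin upright inside the rim of that stand, put the small lid on the basin, and last of all put the big lid on the pan. Do it in that order, each part properly seated, let go of everything, leave the pan where it stands, and do not disturb the egg timer or the lemon.

Things in the scene. Friction and masses are not known exactly. Their poses are not given: they have to be found in the camera images.
- pan: Open stainless saucepan standing at the front of the hob, left or right: 166 mm across outside, 158 mm inside, 74 mm high, one black handle. It is loose, about 1 kg. Origin: centre of its underside; z up; its handle points along +x of the pan and reaches 235 mm from the centre, at most 85 mm high. The inner floor is flat and 4 mm above the origin.
- stand: Steaming stand: a round perforated steel plate on three short feet with a low upright rim (gallery) round it, 66 mm across outside, 30 mm high over all, 0.12 kg. Origin: centre of its underside (bottom of the feet); z up. The top of the plate is 20 mm above the origin; the rim stands 10 mm above the plate, is 3 mm thick and 60 mm across inside. Grip it across the rim.
- basin: Terracotta individual pudding basin, open at the top, 44 mm high, 0.17 kg. Origin: centre of its underside; z up. The foot is 42 mm across, the wall widens upwards to a straight collar, 66 mm across outside, over the top 15 mm; the mouth is 57 mm across inside. Grip it across the collar.
- basin_lid: Small terracotta lid of the basin: a disc 72 mm across with a round knob in the middle, 29 mm high over all, 0.07 kg, lying right way up. Origin: centre of its underside, that is the bottom of a plug 46 mm across that enters the basin's mouth. The underside of the disc is 6 mm above the origin and its top 10 mm; the knob is 20 mm across from 18 to 28 mm above the origin.
- pan_lid: Big domed steel lid of the pan, 178 mm across, 62 mm high, 0.28 kg, right way up. Origin: centre of its underside, the bottom of a skirt 144 mm across that drops inside the pan. The underside of the flange that rests on the pan rim is 7 mm above the origin, the top of the dome 35 mm; the round black knob is 28 mm across from 48 to 58 mm above the origin (narrower below).
- egg_timer: Bystander: round kitchen timer, red over white, 63 mm across, 54 mm high, loose, at the left end of the hob beside the tall fridge, whose front corner stands close to the left of the hob: swing the arm in front of it. Origin: centre of its underside.
- lemon: Bystander: a yellow lemon, 78 by 55 by 56 mm, loose, behind the other things. Origin: about at its underside. Mind the front edge of the cooker hood, which hangs over the hob at x = 0.585, 0.49 m up: pass in front of that with the wrist (travel at about x = 0.45).

How it is judged:
On the way, in this order (a step that is already met when the one before it is completed fails the run):
1. the steaming stand stands on the pan's floor, in the middle (horizontal distance between stand and pan below 0.02 m and z of stand in the frame of pan below 0.008 m and angle between stand's own z axis and vertical below 0.08 rad and contact force between the fingers and stand below 0.1 N), for 0.2 s.
2. the basin stands upright within the stand's rim (horizontal distance between basin and stand below 0.01 m and z of basin in the frame of stand below 0.024 m and z of basin in the frame of pan below 0.03 m and horizontal distance between basin and pan below 0.03 m and angle between basin's own z axis and vertical below 0.08 rad and contact force between the fingers and basin below 0.1 N), for 0.2 s.
3. the small lid is seated on the basin (horizontal distance between basin_lid and basin below 0.01 m and z of basin_lid in the frame of basin below 0.042 m and z of basin in the frame of pan below 0.03 m and angle between basin_lid's own z axis and vertical below 0.08 rad and contact force between the fingers and basin_lid below 0.1 N), for 0.2 s.
At the end, for the whole second after the job is handed in: The stand is on the pan's floor within 25 mm of its middle, the basin upright in the stand's rim, the small lid seated level in the basin's mouth, the big lid seated level on the pan with its skirt inside the rim, all at rest and released, and the pan within 30 mm of where it stood (horizontal distance between stand and pan below 0.025 m and z of stand in the frame of pan below 0.008 m and horizontal distance between basin and stand below 0.01 m and z of basin in the frame of stand between 0.016 and 0.024 m and angle between each of basin, basin_lid's own z axis and vertical below 0.08 rad and horizontal distance between basin_lid and basin below 0.01 m and z of basin_lid in the frame of basin between 0.034 and 0.042 m and horizontal distance between pan_lid and pan below 0.012 m and z of pan_lid in the frame of pan between 0.062 and 0.071 m and angle between each of pan_lid, pan's own z axis and vertical below 0.05 rad and linear speed of each of pan_lid, basin below 0.01 m/s and distance of pan from where it was at the start of the episode below 0.03 m); the robot touches nothing.
It fails at once if the egg timer was disturbed (distance of egg_timer from where it was at the start of the episode above 0.025 m or angle between egg_timer's own z axis and vertical above 0.3 rad).
It fails at once if the lemon was disturbed (distance of lemon from where it was at the start of the episode above 0.03 m).
It fails at once if the pan was shoved or tipped (distance of pan from where it was at the start of the episode above 0.045 m or angle between pan's own z axis and vertical above 0.2 rad).
It fails at once if the basin was dropped into the pan (horizontal distance between basin and pan below 0.06 m and z of basin in the frame of pan below 0.09 m and linear speed of basin above 0.7 m/s).
It also fails if it takes over 115 s, if anything falls off the work surface, if the arm or the gripper's body presses on something with over 40 N, if the wrist force passes 120 N, or if a joint passes its speed limit or range.

## Working session

There is one attempt and no reset: what is moved stays moved. The work goes in short steps, Python scripts to look and compute and a tool call to move; the robot and the scene stay as the last step left them, time stands still between calls to the robot, and variables do not carry over. Pictures are saved under pics/ and viewed, at most 14 in all, crops included, and the job is handed in when it is done.

Besides the shell and the picture viewer there is one more tool, called after "Call:" in YAML: its name, and indented under it one key for each argument. servo_tool: Moves the arm, as the interface text tells. Its arguments: {"type":"object","properties":{"targets":{"type":"array"},"grip_force":{"type":"number"}},"required":["targets"]}

```bash
mkdir -p pics; ls; python3 - <<'E'
from workcell import bot, read_camera, camera_info
import cv2
for n in("scene","top"):
    cv2.imwrite(f"pics/{n}0.png",read_camera(n)[:,:,::-1]); print(camera_info(n))
print(bot.read_state())
E
```

```text
pics
{'fx': 377.83154604218214, 'fy': 377.83154604218214, 'cx': 254.59140624067288, 'cy': 189.58895393391927, 'k1': -0.01804253169067938, 'eye': array([-0.22640942, -0.67443332,  0.53071046]), 'orientation': array([-1.89940094,  0.84674896, -0.54542433])}
{'fx': 496.2655894193256, 'fy': 496.2655894193256, 'cx': 248.5533875923997, 'cy': 197.30264159430885, 'k1': -0.08051788808385249, 'eye': array([-0.57341126,  0.07550663,  1.45345821]), 'orientation': array([-1.74738975,  1.92602788, -0.66188814])}
{'time': 0.1, 'q': array([ 1.12710956e+00,  2.64729703e-01,  1.60526388e+00, -7.26944194e-07,
        1.27371183e+00, -3.68500348e-02]), 'joint_vel': array([ 0.00113129, -0.00233548, -0.00509138,  0.00148991,  0.00112006,
       -0.00070979]), 'joint_torque': array([ 1.98998496e-04, -5.16708183e+01, -3.68588769e+01, -5.52697600e-05,
        6.25674409e-03, -2.39866665e-05]), 'tool_pos': array([0.26678153, 0.61930455, 0.23003729]), 'tcp_rot': array([-0.6345574 , -3.07632516,  0.00322312]), 'wrist_force': array([-0.09078508,  0.62346869, -0.11697077]), 'torque': array([-0.0375525 , -0.01802146, -0.00683987]), 'grip_force': 0.0, 'width': 0.999473463786388}
```

View pics/scene0.png

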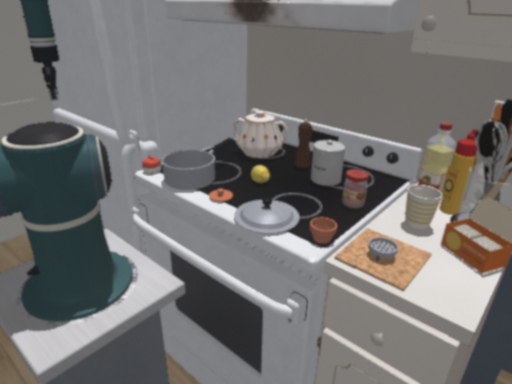

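View pics/top0.png

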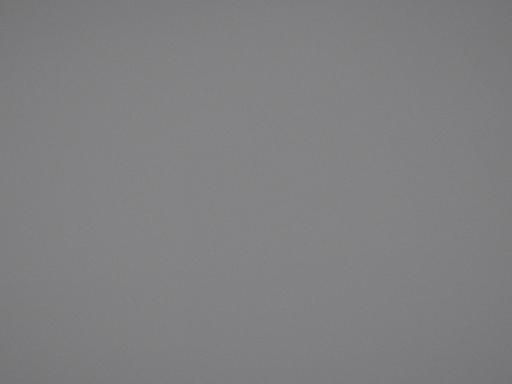

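```bash
cat > h.py <<'E'
import numpy as np, cv2
from workcell import bot, read_camera, camera_info
from scipy.spatial.transform import Rotation as R
def K(c): return np.array([[c['fx'],0,c['cx']],[0,c['fy'],c['cy']],[0,0,1]])
def ray(n,px):
    c=camera_info(n); p=np.array(px,float).reshape(-1,1,2)
    u=cv2.undistortPoints(p,K(c),np.array([c['k1'],0,0,0,0.]))[:,0]
    # model: distorted = u*(1+k1 r^2) = OpenCV's k1
    return c['eye'],R.from_rotvec(c['orientation']).apply(np.c_[u,np.ones(len(u))])
def onz(n,px,z):
    e,d=ray(n,px); return e+d*((np.array(z)-e[2])/d[:,2])[:,None]
def proj(n,P):
    c=camera_info(n); r=R.from_rotvec(c['orientation']).inv().as_rotvec()
    t=-R.from_rotvec(r).apply(c['eye'])
    return cv2.projectPoints(np.array(P,float).reshape(-1,1,3),r,t,K(c),np.array([c['k1'],0,0,0,0.]))[0][:,0]
E
python3 - <<'E'
from h import *
a=read_camera("top"); print(a.std(), a.mean())
cv2.imwrite("pics/top1.png",a[:,:,::-1])
b=read_camera("scene"); cv2.imwrite("pics/s1.png",cv2.resize(b[95:290,125:445,::-1],None,fx=2.5,fy=2.5,interpolation=cv2.INTER_CUBIC))
print(onz("scene",[[188,168],[150,165],[221,196],[268,213],[323,230],[383,250],[260,173]],0.02).round(3))
E
```

```text
3.496273320425355 128.29230075412326
[[ 0.513  0.265  0.02 ]
 [ 0.44   0.379  0.02 ]
 [ 0.447  0.036  0.02 ]
 [ 0.464 -0.127  0.02 ]
 [ 0.493 -0.281  0.02 ]
 [ 0.515 -0.43   0.02 ]
 [ 0.65   0.061  0.02 ]]
```

View pics/s1.png

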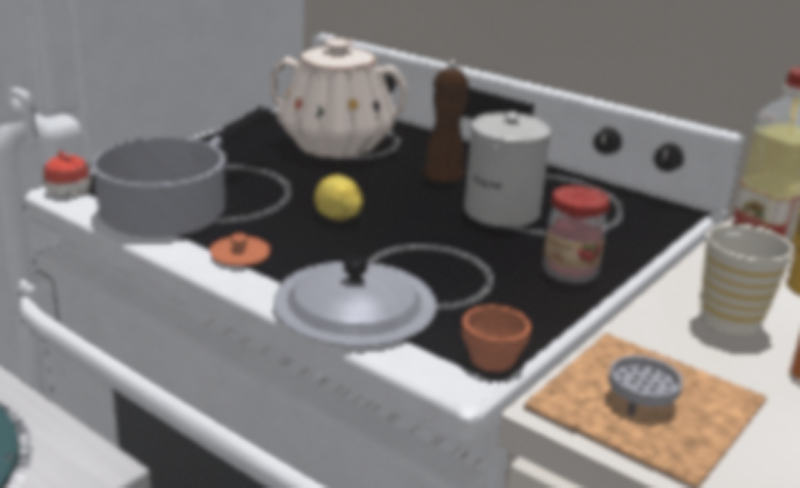

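```bash
cat >> h.py <<'E'
def crop(fn,x0,y0,w,h,s,g=0.6,n="scene",N=4):
    a=np.mean([read_camera(n) for _ in range(N)],0)[:,:,::-1]
    a=(255*(a/255)**g).astype(np.uint8)[y0:y0+h,x0:x0+w]
    a=cv2.resize(a,None,fx=s,fy=s,interpolation=cv2.INTER_CUBIC)
    for x in range(-(-x0//10)*10,x0+w,10): cv2.putText(a,str(x),(int((x-x0+.5)*s)-8,8),0,.3,(0,0,255),1);cv2.line(a,(int((x-x0+.5)*s),9),(int((x-x0+.5)*s),13),(0,0,255),1)
    for y in range(-(-y0//10)*10,y0+h,10): cv2.putText(a,str(y),(5,int((y-y0+.5)*s)+3),0,.3,(0,0,255),1);cv2.line(a,(0,int((y-y0+.5)*s)),(4,int((y-y0+.5)*s)),(0,0,255),1)
    cv2.imwrite(fn,a)
def circ(n,px,z,r):
    "centre of a circle of known radius seen at pixels px on plane z, rms residual"
    from scipy.optimize import least_squares
    P=onz(n,px,z)[:,:2]
    f=lambda c:np.hypot(*(P-c).T)-r
    s=least_squares(f,P.mean(0)); return s.x.round(4),np.round(f(s.x)*1000,1)
E
python3 - <<'E'
from h import *
crop("pics/c1.png",135,145,130,100,6)
crop("pics/c2.png",225,185,200,95,4)
c=camera_info("top"); print(R.from_rotvec(c['orientation']).as_matrix()[:,2])
b=read_camera("scene"); hsv=cv2.cvtColor(b,cv2.COLOR_RGB2HSV)
m=((hsv[...,0]<14)&(hsv[...,1]>110)).astype(np.uint8)
n,l,st,ce=cv2.connectedComponentsWithStats(m)
for i in range(1,n):
    if st[i,4]>30: print(st[i],ce[i].round(1))
E
```

```text
[ 0.62208816 -0.04782559 -0.78148515]
[493 105   9  17 115] [497.5 113.2]
[441 123  11   7  59] [445.8 126. ]
[455 130  22  27 319] [466.4 145.8]
[143 156  17  12 143] [150.8 162.1]
[346 169  23  13 224] [356.5 174.9]
[209 188  24  13 237] [220.9 194.4]
[310 217  28  26 532] [322.9 228.2]
[ 442  219   70   53 1599] [480.1 247.9]
```

View pics/c1.png

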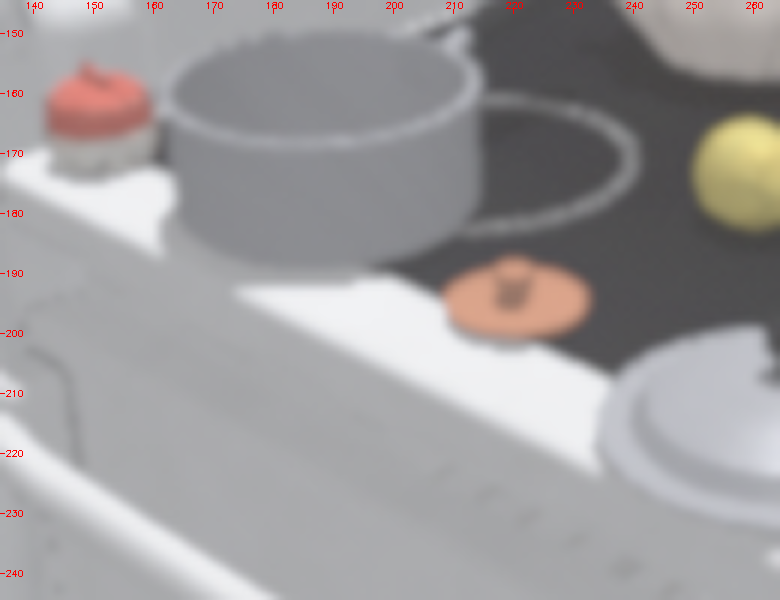

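View pics/c2.png

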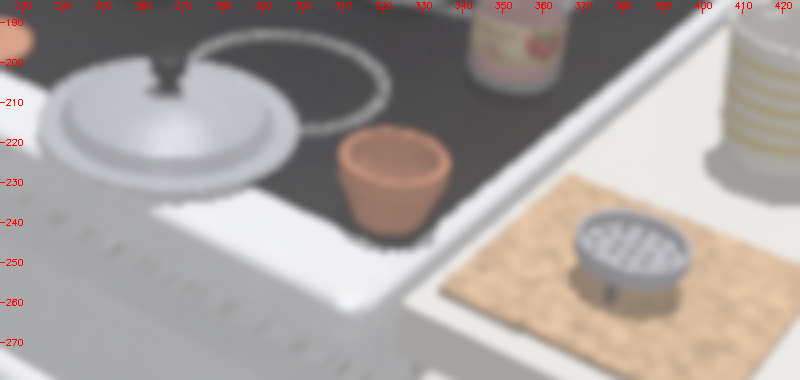

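```bash
python3 - <<'E'
from h import *
S="scene"
print('pan',circ(S,[[162.3,160.3],[215,157.8],[187.8,149.5],[187.5,169],[169.5,166.8],[206.2,165],[171.2,152.5],[204.5,151.2]],.074,.083))
print('lid',circ(S,[[208.5,194.2],[233,194.2],[220.7,200.8],[214.5,189.7],[227,189.7]],.01,.036))
print('plid',circ(S,[[234,215.7],[299.2,215.7],[265.7,232],[249.5,200.7],[284.5,201.5],[242,225.7],[290.7,225.7]],.009,.089))
print('basin',circ(S,[[309,223.2],[337.2,224.5],[322.5,216],[322.5,230.7]],.044,.033))
for t in(0,.006,.012,.018):
  print('stand',t,circ(S,[[368.2,245.7],[397.2,247],[382,236.5],[383.2,254.7]],.03+t,.033), onz(S,[[377,260]],t).round(3))
# knob checks
print('knob plid px->xy at .053', onz(S,[[266.5,202]],.055).round(3))
# timer, lemon
print(onz(S,[[151,173]],0).round(3), onz(S,[[260.5,182]],0).round(3))
print(proj(S,[[.267,.62,.231]]))
E
```

```text
pan (array([0.4846, 0.2232]), array([-1.3,  1.9,  0.3,  0.8,  0. , -2.6,  0.1, -2. ]))
lid (array([0.4656, 0.0576]), array([0.4, 0.9, 3.2, 2.4, 1.2]))
plid (array([ 0.4726, -0.114 ]), array([-0.4,  0.8,  2.1, -1.3,  2.1,  1.1, -3.2]))
basin (array([ 0.4858, -0.283 ]), array([1.5, 1.6, 2. , 1.8]))
stand 0 (array([ 0.517 , -0.4256]), array([0.5, 0.3, 4.9, 4.7])) [[ 0.497 -0.427  0.   ]]
stand 0.006 (array([ 0.5081, -0.4286]), array([ 0.1, -0. ,  4.4,  4.3])) [[ 0.489 -0.43   0.006]]
stand 0.012 (array([ 0.4992, -0.4315]), array([-0.3, -0.4,  3.9,  3.9])) [[ 0.48  -0.433  0.012]]
stand 0.018 (array([ 0.4903, -0.4344]), array([-0.7, -0.8,  3.4,  3.6])) [[ 0.472 -0.436  0.018]]
knob plid px->xy at .053 [[ 0.459 -0.124  0.055]]
[[0.428 0.359 0.   ]] [[0.63  0.041 0.   ]]
[[ 55.00241238 100.47106047]]
```

```bash
python3 - <<'E'
from h import *
s=bot.read_state(); M=R.from_rotvec(s['tcp_rot']).as_matrix(); print(M.round(3), np.arctan2(M[1,1],M[0,1])/np.pi)
d=np.array([.30,.30,.231])-s['tool_pos']; print((M.T@d/.5).round(3))
print(proj("scene",[[.4726,-.114,.062],[.4726,-.114,.048],[.4656,.0576,.029]]))
E
```

```text
[[-0.918  0.396  0.   ]
 [ 0.396  0.918  0.   ]
 [ 0.     0.    -1.   ]] 0.37051569641646126
[-0.314 -0.562  0.001]
[[266.87576725 196.65548259]
 [266.71057357 201.26305052]
 [220.49498754 188.89899358]]
```

Call:
servo_tool:
  targets:
    - {"hand": -1,"x": -0.314,"y": -0.562,"z": 0,"roll": 0.37}
    - {"hand": -1,"x": -0.314,"y": -0.562,"z": 0,"roll": 0.37}
    - {"hand": -1,"x": -0.314,"y": -0.562,"z": 0,"roll": 0.37}
    - {"hand": -1,"x": -0.314,"y": -0.562,"z": 0,"roll": 0.37}
    - {"hand": -1,"x": -0.314,"y": -0.562,"z": 0,"roll": 0.37}
    - {"hand": -1,"x": -0.314,"y": -0.562,"z": 0,"roll": 0.37}
    - {"hand": -1,"x": -0.314,"y": -0.562,"z": 0,"roll": 0.37}
    - {"hand": -1,"x": -0.314,"y": -0.562,"z": 0,"roll": 0.37}
    - {"hand": -1,"x": -0.314,"y": -0.562,"z": 0,"roll": 0.37}
    - {"hand": -1,"x": -0.314,"y": -0.562,"z": 0,"roll": 0.37}

```text
time: 1.48
tool_pos: [0.3003, 0.298, 0.2317]
tcp_rot: [2.229, 2.213, 0.002]
wrist_force: [1.1, 0.2, 0.1]
width: 1.002
grip_force: 0.0
```

Call:
servo_tool:
  targets:
    - {"hand": -1,"x": -0.7,"y": 0.28,"z": 0,"roll": 0}
    - {"hand": -1,"x": -0.7,"y": 0.28,"z": 0,"roll": 0}
    - {"hand": -1,"x": -0.7,"y": 0.28,"z": 0,"roll": 0}
    - {"hand": -1,"x": -0.7,"y": 0.28,"z": 0,"roll": 0}
    - {"hand": -1,"x": -0.7,"y": 0.28,"z": 0,"roll": 0}
    - {"hand": -1,"x": -0.7,"y": 0.28,"z": 0,"roll": 0}
    - {"hand": -1,"x": -0.7,"y": 0.28,"z": 0,"roll": 0}
    - {"hand": -1,"x": -0.7,"y": 0.28,"z": 0,"roll": 0}
    - {"hand": -1,"x": -0.7,"y": 0.28,"z": 0,"roll": 0}
    - {"hand": -1,"x": -0.7,"y": 0.28,"z": 0,"roll": 0}

```text
time: 2.32
tool_pos: [0.4428, -0.0562, 0.232]
tcp_rot: [2.223, 2.213, -0.001]
wrist_force: [0.4, 0.1, 0.1]
width: 1.0
grip_force: 0.0
```

Call:
servo_tool:
  targets:
    - {"hand": -1,"x": -0.75,"y": 0.136,"z": 0.2,"roll": 0}
    - {"hand": -1,"x": -0.75,"y": 0.136,"z": 0.2,"roll": 0}
    - {"hand": -1,"x": -0.75,"y": 0.136,"z": 0.2,"roll": 0}
    - {"hand": -1,"x": -0.75,"y": 0.136,"z": 0.2,"roll": 0}
    - {"hand": -1,"x": -0.75,"y": 0.136,"z": 0.2,"roll": 0}
    - {"hand": -1,"x": -0.75,"y": 0.136,"z": 0.2,"roll": 0}
    - {"hand": -1,"x": -0.75,"y": 0.136,"z": 0.2,"roll": 0}
    - {"hand": -1,"x": -0.75,"y": 0.136,"z": 0.2,"roll": 0}
    - {"hand": -1,"x": -0.75,"y": 0.136,"z": 0.2,"roll": 0}
    - {"hand": -1,"x": -0.75,"y": 0.136,"z": 0.2,"roll": 0}

```text
time: 3.15
tool_pos: [0.5093, -0.4288, 0.1298]
tcp_rot: [2.221, 2.221, -0.002]
wrist_force: [-0.2, -0.1, 0.4]
width: 0.996
grip_force: 0.0
```

Call:
servo_tool:
  targets:
    - {"hand": -1,"x": 0,"y": 0,"z": 0.15,"roll": 0}
    - {"hand": -1,"x": 0,"y": 0,"z": 0.15,"roll": 0}
    - {"hand": -1,"x": 0,"y": 0,"z": 0.15,"roll": 0}
    - {"hand": -1,"x": 0,"y": 0,"z": 0.15,"roll": 0}

```text
time: 3.48
tool_pos: [0.5074, -0.4228, 0.0536]
tcp_rot: [-2.215, -2.219, 0.0]
wrist_force: [0.5, 0.3, 1.0]
width: 1.001
grip_force: 0.0
```

```bash
python3 - <<'E'
from h import *
crop("pics/g1.png",330,160,110,110,5,.7)
s=bot.read_state();p=s['tool_pos'];print(p.round(4),proj("scene",[p+[.0,0,.013],p+[.0425,0,.013],p-[.0425,0,-.013]]).round(1))
E
```

```text
[ 0.5112 -0.4261  0.0597] [[384.6 230.7]
 [392.3 223.4]
 [376.2 238.5]]
```

View pics/g1.png

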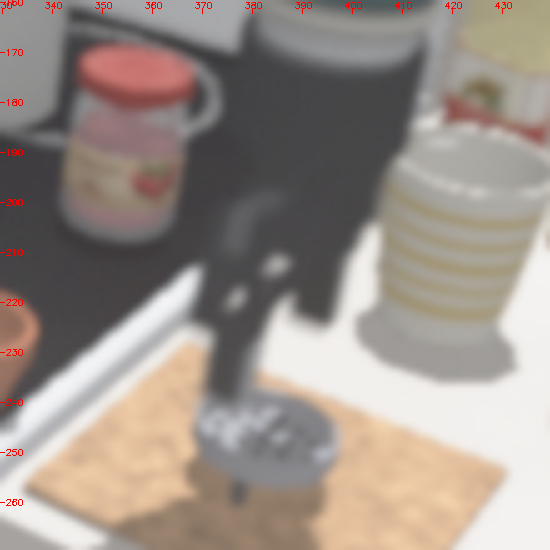

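Call:
servo_tool:
  targets:
    - {"hand": -1,"x": 0,"y": 0,"z": 0.04,"roll": 0}
    - {"hand": -1,"x": 0,"y": 0,"z": 0.06,"roll": 0}
    - {"hand": -1,"x": 0,"y": 0,"z": 0.08,"roll": 0}
    - {"hand": -1,"x": 0,"y": 0,"z": 0.096,"roll": 0}
    - {"hand": -1,"x": 0,"y": 0,"z": 0.096,"roll": 0}
    - {"hand": -1,"x": 0,"y": 0,"z": 0.096,"roll": 0}

```text
time: 4.18
tool_pos: [0.5092, -0.4248, 0.0084]
tcp_rot: [-2.219, -2.223, 0.0]
wrist_force: [-0.4, 0.3, 0.5]
width: 0.995
grip_force: 0.2
```

```bash
python3 - <<'E'
from h import *
for i in range(3):
    read_camera("top"); s=bot.read_state(); print(s['tool_pos'].round(4),s['wrist_force'].round(1))
crop("pics/g2.png",340,190,90,80,6,.7)
E
```

```text
[ 0.509  -0.4248  0.0084] [ 0.5 -0.7  0.7]
[ 0.5089 -0.4248  0.0083] [0.4 0.7 0.2]
[ 0.5089 -0.4249  0.0083] [ 1.  -0.1  0.4]
```

View pics/g2.png

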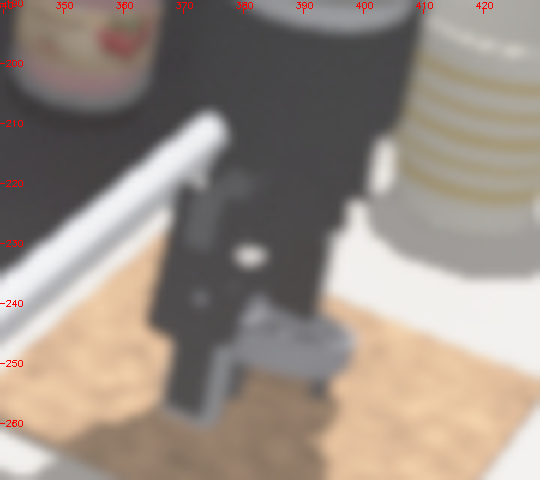

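Call:
servo_tool:
  targets:
    - {"hand": -1,"x": -0.006,"y": 0,"z": 0,"roll": 0}
    - {"hand": 1,"x": -0.006,"y": 0,"z": 0,"roll": 0}
    - {"hand": 1,"x": -0.006,"y": 0,"z": 0,"roll": 0}
    - {"hand": 1,"x": -0.006,"y": 0,"z": 0,"roll": 0}
    - {"hand": 1,"x": -0.006,"y": 0,"z": 0,"roll": 0}
    - {"hand": 1,"x": -0.006,"y": 0,"z": 0,"roll": 0}
    - {"hand": 1,"x": -0.006,"y": 0,"z": 0,"roll": 0}
    - {"hand": 1,"x": -0.006,"y": 0,"z": 0,"roll": 0}
  grip_force: 40

```text
time: 5.2
tool_pos: [0.5132, -0.4314, 0.0176]
tcp_rot: [2.213, 2.216, 0.001]
wrist_force: [-7.0, 6.9, 35.6]
width: 0.471
grip_force: 35.3
```

Call:
servo_tool:
  targets:
    - {"hand": 1,"x": 0,"y": 0,"z": -0.05,"roll": 0}
    - {"hand": 1,"x": 0,"y": 0,"z": -0.1,"roll": 0}
    - {"hand": 1,"x": 0,"y": 0,"z": -0.16,"roll": 0}
    - {"hand": 1,"x": 0,"y": 0,"z": -0.22,"roll": 0}
    - {"hand": 1,"x": 0,"y": 0,"z": -0.28,"roll": 0}
    - {"hand": 1,"x": 0,"y": 0,"z": -0.3,"roll": 0}
    - {"hand": 1,"x": 0,"y": 0,"z": -0.3,"roll": 0}
    - {"hand": 1,"x": 0,"y": 0,"z": -0.3,"roll": 0}

```text
time: 5.87
tool_pos: [0.5093, -0.4281, 0.1583]
tcp_rot: [2.219, 2.223, -0.0]
wrist_force: [0.2, -0.3, -0.4]
width: -0.001
grip_force: 0.0
```

```bash
python3 - <<'E'
from h import *
s=bot.read_state(); print({k:np.round(s[k],3) for k in('tool_pos','wrist_force','width','grip_force')})
crop("pics/g3.png",340,130,110,110,5,.7)
E
```

```text
{'tool_pos': array([ 0.509, -0.428,  0.158]), 'wrist_force': array([ 0.213, -0.322, -0.423]), 'width': np.float64(-0.001), 'grip_force': np.float64(0.0)}
```

View pics/g3.png

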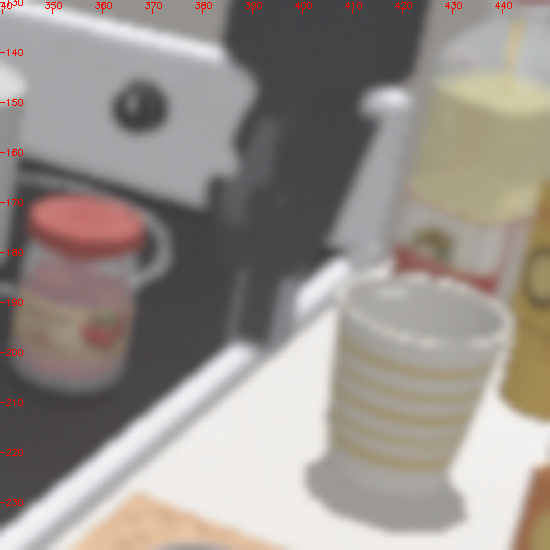

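```bash
python3 - <<'E'
from h import *
crop("pics/g4.png",290,190,140,100,5.5,.7)
E
```

```text
(no output)
```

View pics/g4.png

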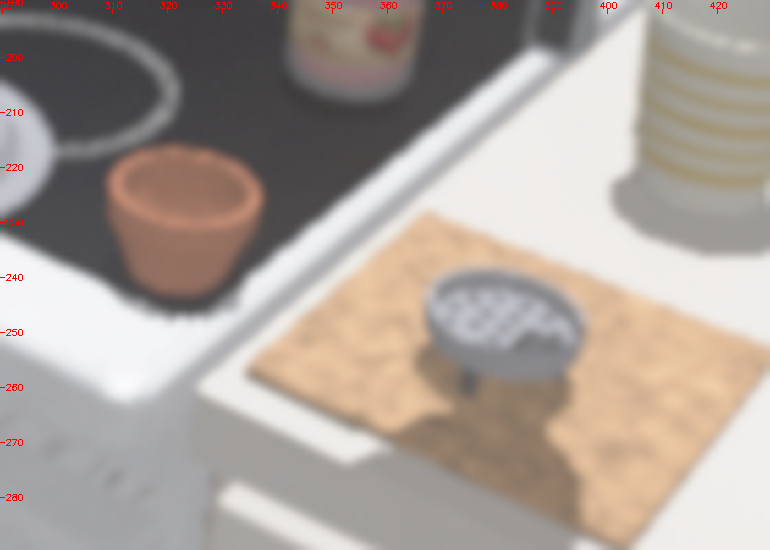

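```bash
python3 - <<'E'
from h import *
def onx(px,x):
    e,d=ray("scene",px); return (e+d*((x-e[0])/d[:,0])[:,None]).round(4)
for x in(.4665,.4525): print('g1 front',onx([[374,239.6]],x+.002),'g2 front',onx([[374,260.3],[369,258]],x))
print('g1 back',onx([[393,224.5]],.5555))
for t in(0,.004,.008):
  print(t,circ("scene",[[366.8,245.5],[396.2,248],[380,238.2]],.03+t,.033),circ("scene",[[368.2,245.7],[397.5,247],[382,236.5]],.03+t,.033))
E
```

```text
g1 front [[ 0.4685 -0.4217  0.068 ]] g2 front [[ 0.4665 -0.4313  0.0181]
 [ 0.4665 -0.4192  0.0182]]
g1 front [[ 0.4545 -0.4268  0.0773]] g2 front [[ 0.4525 -0.4362  0.0284]
 [ 0.4525 -0.4243  0.0286]]
g1 back [[ 0.5555 -0.4276  0.0695]]
0 (array([ 0.5122, -0.4253]), array([0.2, 0.2, 0. ])) (array([ 0.5204, -0.4234]), array([1.7, 1.5, 0.8]))
0.004 (array([ 0.5062, -0.4274]), array([-0.1, -0.1, -0. ])) (array([ 0.5143, -0.4254]), array([1.3, 1.2, 0.6]))
0.008 (array([ 0.5001, -0.4295]), array([-0.4, -0.4, -0.1])) (array([ 0.5083, -0.4275]), array([1. , 0.9, 0.5]))
```

Call:
servo_tool:
  targets:
    - {"hand": 1,"x": 0,"y": 0,"z": 0.08,"roll": 0}
    - {"hand": 1,"x": 0,"y": 0,"z": 0.16,"roll": 0}
    - {"hand": 1,"x": 0,"y": 0,"z": 0.22,"roll": 0}
    - {"hand": 1,"x": 0,"y": 0,"z": 0.246,"roll": 0}
    - {"hand": 1,"x": 0,"y": 0,"z": 0.246,"roll": 0}
    - {"hand": 1,"x": 0,"y": 0,"z": 0.246,"roll": 0}

```text
time: 6.77
tool_pos: [0.5092, -0.4279, 0.035]
tcp_rot: [-2.219, -2.222, 0.0]
wrist_force: [0.6, -0.2, 0.9]
width: -0.002
grip_force: 0.0
```

Call:
servo_tool:
  targets:
    - {"hand": 1,"x": 0,"y": 0,"z": 0.01,"roll": 0}
    - {"hand": 1,"x": 0,"y": 0,"z": 0.02,"roll": 0}
    - {"hand": 1,"x": 0,"y": 0,"z": 0.02,"roll": 0}
    - {"hand": 1,"x": 0,"y": 0,"z": 0.02,"roll": 0}

```text
time: 7.1
tool_pos: [0.5098, -0.4284, 0.0264]
tcp_rot: [2.219, 2.222, 0.0]
wrist_force: [0.5, 0.8, -0.3]
width: -0.001
grip_force: 0.0
```

Call:
servo_tool:
  targets:
    - {"hand": 1,"x": 0,"y": 0,"z": 0.006,"roll": 0}
    - {"hand": 1,"x": 0,"y": 0,"z": 0.006,"roll": 0}
    - {"hand": 1,"x": 0,"y": 0,"z": 0.006,"roll": 0}

```text
time: 7.35
tool_pos: [0.5092, -0.4279, 0.0224]
tcp_rot: [2.22, 2.223, 0.0]
wrist_force: [-0.5, 0.2, 0.0]
width: -0.001
grip_force: 0.0
```

Call:
servo_tool:
  targets:
    - {"hand": 1,"x": 0,"y": 0,"z": 0.008,"roll": 0}
    - {"hand": 1,"x": 0,"y": 0,"z": 0.008,"roll": 0}
    - {"hand": 1,"x": 0,"y": 0,"z": 0.008,"roll": 0}

```text
time: 7.6
tool_pos: [0.5099, -0.4285, 0.02]
tcp_rot: [2.219, 2.222, 0.0]
wrist_force: [-2.6, 2.4, 7.6]
width: 0.0
grip_force: 4.1
```

```bash
python3 - <<'E'
from h import *
s=bot.read_state(); print({k:np.round(s[k],4) for k in('tool_pos','wrist_force')})
crop("pics/g5.png",340,190,80,80,7,.6)
print(proj("scene",[s['tool_pos']]))
E
```

```text
{'tool_pos': array([ 0.5099, -0.4285,  0.02  ]), 'wrist_force': array([-2.6034,  2.3958,  7.5563])}
[[381.38035786 250.59513414]]
```

View pics/g5.png

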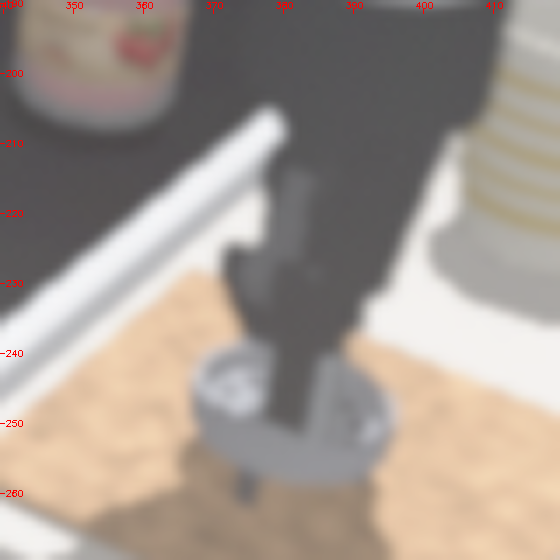

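Call:
servo_tool:
  targets:
    - {"hand": 1,"x": 0,"y": 0,"z": -0.084,"roll": 0}
    - {"hand": -1,"x": 0.005,"y": 0.006,"z": -0.084,"roll": 0}
    - {"hand": -1,"x": 0.005,"y": 0.006,"z": -0.084,"roll": 0}
    - {"hand": -1,"x": 0.005,"y": 0.006,"z": -0.084,"roll": 0}
    - {"hand": -1,"x": 0.005,"y": 0.006,"z": -0.084,"roll": 0}
    - {"hand": -1,"x": 0.005,"y": 0.006,"z": -0.084,"roll": 0}
    - {"hand": -1,"x": 0.005,"y": 0.006,"z": -0.084,"roll": 0}
    - {"hand": -1,"x": 0.005,"y": 0.006,"z": -0.084,"roll": 0}
    - {"hand": -1,"x": 0.005,"y": 0.006,"z": -0.084,"roll": 0}

```text
time: 8.55
tool_pos: [0.5119, -0.4252, 0.0595]
tcp_rot: [-2.219, -2.222, 0.0]
wrist_force: [-0.3, 0.2, 0.4]
width: 0.998
grip_force: 0.0
```

Call:
servo_tool:
  targets:
    - {"hand": -1,"x": 0,"y": 0,"z": 0.04,"roll": 0}
    - {"hand": -1,"x": 0,"y": 0,"z": 0.07,"roll": 0}
    - {"hand": -1,"x": 0,"y": 0,"z": 0.1,"roll": 0}
    - {"hand": -1,"x": 0,"y": 0,"z": 0.128,"roll": 0}
    - {"hand": -1,"x": 0,"y": 0,"z": 0.128,"roll": 0}
    - {"hand": -1,"x": 0,"y": 0,"z": 0.128,"roll": 0}

```text
time: 9.05
tool_pos: [0.511, -0.4243, -0.0058]
tcp_rot: [-2.217, -2.22, 0.0]
wrist_force: [-0.2, -1.0, 0.3]
width: 0.999
grip_force: 0.0
```

Call:
servo_tool:
  targets:
    - {"hand": 1,"x": 0,"y": 0,"z": 0,"roll": 0}
    - {"hand": 1,"x": 0,"y": 0,"z": 0,"roll": 0}
    - {"hand": 1,"x": 0,"y": 0,"z": 0,"roll": 0}
    - {"hand": 1,"x": 0,"y": 0,"z": 0,"roll": 0}
  grip_force: 40

```text
time: 9.38
tool_pos: [0.5133, -0.4263, -0.0022]
tcp_rot: [2.218, 2.221, 0.0]
wrist_force: [0.1, 0.5, 2.4]
width: 0.764
grip_force: 44.6
```

Call:
servo_tool:
  targets:
    - {"hand": 1,"x": 0,"y": 0,"z": 0,"roll": 0}
    - {"hand": 1,"x": 0,"y": 0,"z": 0,"roll": 0}

```text
time: 9.55
tool_pos: [0.5133, -0.4263, -0.0022]
tcp_rot: [2.218, 2.221, 0.0]
wrist_force: [0.6, -0.4, 4.8]
width: 0.763
grip_force: 44.8
```

Call:
servo_tool:
  targets:
    - {"hand": 1,"x": 0,"y": 0,"z": -0.04,"roll": 0}
    - {"hand": 1,"x": 0,"y": 0,"z": -0.1,"roll": 0}
    - {"hand": 1,"x": 0,"y": 0,"z": -0.17,"roll": 0}
    - {"hand": 1,"x": 0.03,"y": 0,"z": -0.25,"roll": 0}
    - {"hand": 1,"x": 0.09,"y": 0,"z": -0.32,"roll": 0}
    - {"hand": 1,"x": 0.16,"y": -0.02,"z": -0.33,"roll": 0}
    - {"hand": 1,"x": 0.23,"y": -0.03,"z": -0.33,"roll": 0}
    - {"hand": 1,"x": 0.3,"y": -0.04,"z": -0.33,"roll": 0}
    - {"hand": 1,"x": 0.36,"y": -0.05,"z": -0.33,"roll": 0}

```text
time: 10.3
tool_pos: [0.4858, -0.2432, 0.161]
tcp_rot: [-2.219, -2.222, -0.0]
wrist_force: [0.5, -0.1, -1.2]
width: 0.766
grip_force: 45.0
```

Call:
servo_tool:
  targets:
    - {"hand": 1,"x": 0.07,"y": 0,"z": 0,"roll": 0}
    - {"hand": 1,"x": 0.14,"y": 0,"z": 0,"roll": 0}
    - {"hand": 1,"x": 0.21,"y": 0,"z": 0,"roll": 0}
    - {"hand": 1,"x": 0.28,"y": 0,"z": 0,"roll": 0}
    - {"hand": 1,"x": 0.35,"y": 0,"z": 0,"roll": 0}
    - {"hand": 1,"x": 0.42,"y": 0,"z": 0,"roll": 0}
    - {"hand": 1,"x": 0.49,"y": 0,"z": 0,"roll": 0}
    - {"hand": 1,"x": 0.56,"y": 0,"z": 0,"roll": 0}
    - {"hand": 1,"x": 0.63,"y": 0,"z": 0,"roll": 0}
    - {"hand": 1,"x": 0.7,"y": 0,"z": 0,"roll": 0}

```text
time: 11.13
tool_pos: [0.4852, 0.106, 0.1607]
tcp_rot: [-2.219, -2.223, 0.002]
wrist_force: [0.2, -0.4, -1.2]
width: 0.765
grip_force: 45.0
```

Call:
servo_tool:
  targets:
    - {"hand": 1,"x": 0.07,"y": 0,"z": 0,"roll": 0}
    - {"hand": 1,"x": 0.14,"y": 0,"z": 0,"roll": 0}
    - {"hand": 1,"x": 0.2,"y": 0,"z": 0.02,"roll": 0}
    - {"hand": 1,"x": 0.234,"y": 0,"z": 0.06,"roll": 0}
    - {"hand": 1,"x": 0.234,"y": 0,"z": 0.1,"roll": 0}
    - {"hand": 1,"x": 0.234,"y": 0,"z": 0.1,"roll": 0}

```text
time: 11.63
tool_pos: [0.4821, 0.2212, 0.1065]
tcp_rot: [-2.214, -2.224, 0.013]
wrist_force: [-0.1, 0.1, -2.0]
width: 0.761
grip_force: 45.0
```

```bash
python3 - <<'E'
from h import *
s=bot.read_state(); p=s['tool_pos']; print({k:np.round(s[k],4) for k in('tool_pos','wrist_force')})
crop("pics/p1.png",140,110,110,90,7,.6)
print(proj("scene",[p+[0,0,.034]]))
E
```

```text
{'tool_pos': array([0.4821, 0.2212, 0.1065]), 'wrist_force': array([-0.0713,  0.1074, -1.9735])}
[[186.90226675 139.141823  ]]
```

View pics/p1.png

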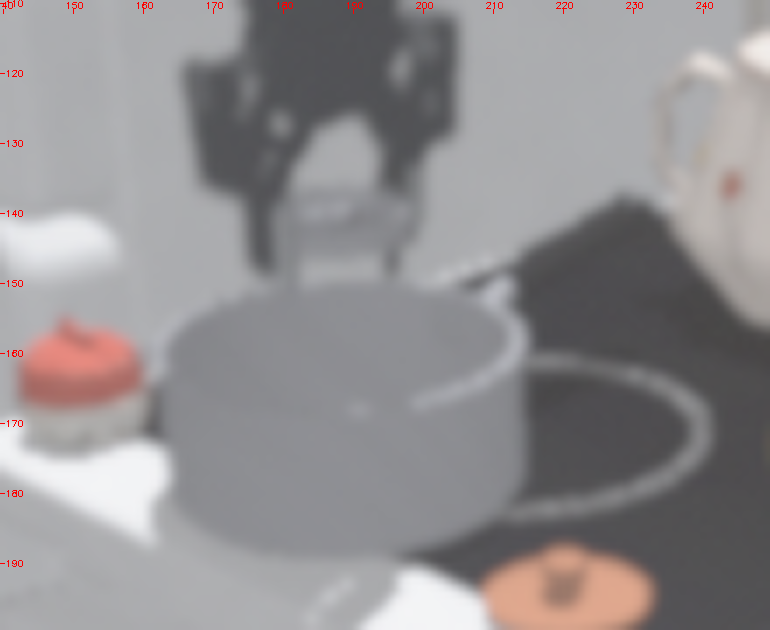

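Call:
servo_tool:
  targets:
    - {"hand": 1,"x": 0.006,"y": 0,"z": 0.05,"roll": 0}
    - {"hand": 1,"x": 0.006,"y": 0,"z": 0.1,"roll": 0}
    - {"hand": 1,"x": 0.006,"y": 0,"z": 0.15,"roll": 0}
    - {"hand": 1,"x": 0.006,"y": 0,"z": 0.185,"roll": 0}
    - {"hand": 1,"x": 0.006,"y": 0,"z": 0.2,"roll": 0}
    - {"hand": 1,"x": 0.006,"y": 0,"z": 0.21,"roll": 0}
    - {"hand": 1,"x": 0.006,"y": 0,"z": 0.215,"roll": 0}
    - {"hand": 1,"x": 0.006,"y": 0,"z": 0.215,"roll": 0}
    - {"hand": 1,"x": 0.006,"y": 0,"z": 0.215,"roll": 0}

```text
time: 12.58
tool_pos: [0.4875, 0.2249, 0.0052]
tcp_rot: [2.219, 2.222, 0.004]
wrist_force: [-0.0, 0.1, -1.6]
width: 0.765
grip_force: 45.0
```

Call:
servo_tool:
  targets:
    - {"hand": 1,"x": 0,"y": 0,"z": 0.004,"roll": 0}
    - {"hand": 1,"x": 0,"y": 0,"z": 0.008,"roll": 0}
    - {"hand": 1,"x": 0,"y": 0,"z": 0.008,"roll": 0}
    - {"hand": 1,"x": 0,"y": 0,"z": 0.008,"roll": 0}

```text
time: 12.92
tool_pos: [0.4875, 0.2251, 0.0017]
tcp_rot: [2.219, 2.223, 0.004]
wrist_force: [-3.3, -1.1, 7.4]
width: 0.764
grip_force: 45.6
```

Seated on the floor. Release slowly in place, then raise.

Call:
servo_tool:
  targets:
    - {"hand": -0.4,"x": 0,"y": 0,"z": 0,"roll": 0}
    - {"hand": -0.8,"x": 0,"y": 0,"z": -0.004,"roll": 0}
    - {"hand": -1,"x": 0,"y": 0,"z": -0.004,"roll": 0}
    - {"hand": -1,"x": 0,"y": 0,"z": -0.004,"roll": 0}
    - {"hand": -1,"x": 0,"y": 0,"z": -0.004,"roll": 0}
    - {"hand": -1,"x": 0,"y": 0,"z": -0.004,"roll": 0}

```text
time: 13.42
tool_pos: [0.486, 0.2245, 0.0016]
tcp_rot: [-2.22, -2.223, 0.0]
wrist_force: [0.5, 0.3, -0.6]
width: 1.0
grip_force: 0.0
```

Call:
servo_tool:
  targets:
    - {"hand": -1,"x": 0,"y": 0,"z": -0.04,"roll": 0}
    - {"hand": -1,"x": 0,"y": 0,"z": -0.1,"roll": 0}
    - {"hand": -1,"x": 0,"y": 0,"z": -0.17,"roll": 0}
    - {"hand": -1,"x": 0,"y": 0,"z": -0.25,"roll": 0}
    - {"hand": -1,"x": 0,"y": 0,"z": -0.32,"roll": 0}
    - {"hand": -1,"x": -0.08,"y": 0,"z": -0.32,"roll": 0}
    - {"hand": -1,"x": -0.16,"y": 0,"z": -0.32,"roll": 0}
    - {"hand": -1,"x": -0.24,"y": 0,"z": -0.32,"roll": 0}

```text
time: 14.08
tool_pos: [0.4868, 0.104, 0.163]
tcp_rot: [2.216, 2.225, 0.003]
wrist_force: [0.3, -0.6, -1.0]
width: 1.001
grip_force: 0.0
```

```bash
python3 - <<'E'
from h import *
print(bot.read_state()['time'])
crop("pics/p2.png",140,110,110,85,7,.6)
for q in([.4846,.2232],): print(proj("scene",[[*q,.074],[*q,.034]]))
E
```

```text
14.0833
[[188.40812358 158.59358871]
 [189.15634375 170.03675742]]
```

View pics/p2.png

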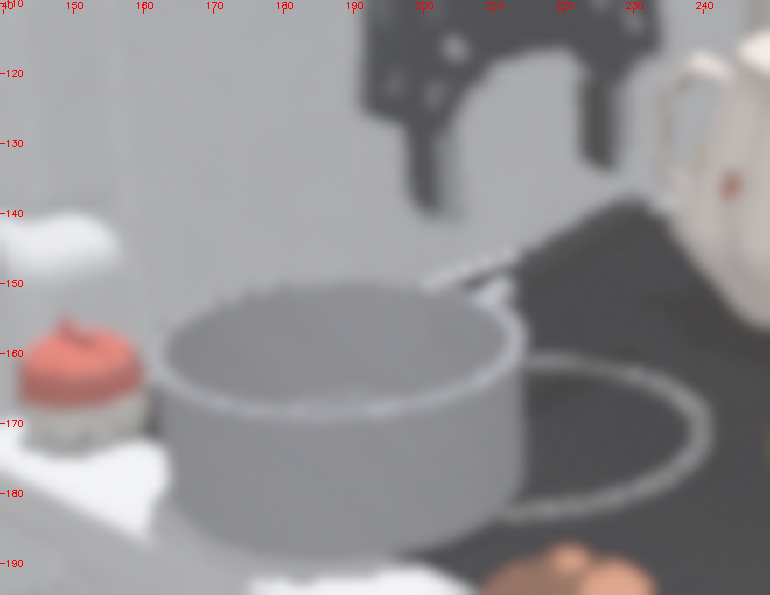

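Call:
servo_tool:
  targets:
    - {"hand": -1,"x": -0.776,"y": -0.002,"z": 0,"roll": 0}
    - {"hand": -1,"x": -0.776,"y": -0.002,"z": 0,"roll": 0}
    - {"hand": -1,"x": -0.776,"y": -0.002,"z": 0,"roll": 0}
    - {"hand": -1,"x": -0.776,"y": -0.002,"z": 0,"roll": 0}
    - {"hand": -1,"x": -0.776,"y": -0.002,"z": 0,"roll": 0}
    - {"hand": -1,"x": -0.776,"y": -0.002,"z": 0,"roll": 0}
    - {"hand": -1,"x": -0.776,"y": -0.002,"z": 0,"roll": 0}
    - {"hand": -1,"x": -0.776,"y": -0.002,"z": 0,"roll": 0}
    - {"hand": -1,"x": -0.776,"y": -0.002,"z": 0,"roll": 0}
    - {"hand": -1,"x": -0.776,"y": -0.002,"z": 0,"roll": 0}

```text
time: 15.12
tool_pos: [0.4871, -0.2874, 0.1618]
tcp_rot: [2.219, 2.22, -0.001]
wrist_force: [0.9, -0.6, 0.1]
width: 0.999
grip_force: 0.0
```

Call:
servo_tool:
  targets:
    - {"hand": -1,"x": 0,"y": 0,"z": 0.08,"roll": 0}
    - {"hand": -1,"x": 0,"y": 0,"z": 0.15,"roll": 0}
    - {"hand": -1,"x": 0,"y": 0,"z": 0.18,"roll": 0}
    - {"hand": -1,"x": 0,"y": 0,"z": 0.18,"roll": 0}
    - {"hand": -1,"x": 0,"y": 0,"z": 0.18,"roll": 0}
    - {"hand": -1,"x": 0,"y": 0,"z": 0.18,"roll": 0}

```text
time: 15.62
tool_pos: [0.4876, -0.2832, 0.073]
tcp_rot: [2.217, 2.223, 0.001]
wrist_force: [0.1, 0.1, 0.0]
width: 0.999
grip_force: 0.0
```

```bash
python3 - <<'E'
from h import *
s=bot.read_state(); print({k:np.round(s[k],4) for k in('tool_pos','wrist_force','time')})
b=np.mean([read_camera("scene") for _ in range(4)],0).astype(np.float32)
f=b[...,0]-(b[...,1]+b[...,2])/2   # redness
for r in (222,223,224,225,226): 
    row=f[r,300:345]; h=row.max()/2; i=np.where(row>h)[0]; a,c=i[0],i[-1]
    L=300+a-(row[a]-h)/(row[a]-row[a-1]); Rr=300+c+(row[c]-h)/(row[c]-row[c+1]); print(r,L.round(2),Rr.round(2))
col=f[205:255,323]; print(col.round())
crop("pics/b1.png",290,175,70,75,8,.7)
E
```

```text
{'tool_pos': array([ 0.4876, -0.2832,  0.073 ]), 'wrist_force': array([0.1085, 0.0743, 0.0187]), 'time': np.float64(15.6167)}
222 309.22 334.21
223 309.07 336.02
224 309.04 337.12
225 309.54 337.38
226 310.02 337.33
[ 0.  0.  0.  0.  0.  0.  0.  1.  0.  1.  6. 25. 44. 49. 49. 49. 48. 49.
 48. 49. 51. 51. 53. 55. 54. 50. 50. 50. 49. 49. 48. 47. 46. 46. 46. 46.
 45. 40. 27. 11.  4.  1.  0. -1. -2. -1. -2. -1. -1. -1.]
```

Call:
servo_tool:
  targets:
    - {"hand": -1,"x": 0,"y": -0.003,"z": 0.04,"roll": 0}
    - {"hand": -1,"x": 0,"y": -0.003,"z": 0.08,"roll": 0}
    - {"hand": -1,"x": 0,"y": -0.003,"z": 0.11,"roll": 0}
    - {"hand": -1,"x": 0,"y": -0.003,"z": 0.132,"roll": 0}
    - {"hand": -1,"x": 0,"y": -0.003,"z": 0.132,"roll": 0}
    - {"hand": -1,"x": 0,"y": -0.003,"z": 0.132,"roll": 0}

```text
time: 16.52
tool_pos: [0.4841, -0.2833, 0.0054]
tcp_rot: [-2.219, -2.222, 0.0]
wrist_force: [-0.8, 0.1, 0.0]
width: 0.996
grip_force: 0.0
```

Call:
servo_tool:
  targets:
    - {"hand": 1,"x": 0,"y": 0,"z": 0,"roll": 0}
    - {"hand": 1,"x": 0,"y": 0,"z": 0,"roll": 0}
    - {"hand": 1,"x": 0,"y": 0,"z": 0,"roll": 0}
    - {"hand": 1,"x": 0,"y": 0,"z": 0,"roll": 0}
    - {"hand": 1,"x": 0,"y": 0,"z": 0,"roll": 0}
    - {"hand": 1,"x": 0,"y": 0,"z": 0,"roll": 0}

```text
time: 17.02
tool_pos: [0.4858, -0.2844, 0.0075]
tcp_rot: [2.218, 2.221, 0.001]
wrist_force: [-1.2, 0.7, 5.4]
width: 0.757
grip_force: 44.8
```

Call:
servo_tool:
  targets:
    - {"hand": 1,"x": 0,"y": 0,"z": -0.03,"roll": 0}
    - {"hand": 1,"x": 0,"y": 0,"z": -0.08,"roll": 0}
    - {"hand": 1,"x": 0,"y": 0,"z": -0.15,"roll": 0}
    - {"hand": 1,"x": 0.03,"y": 0,"z": -0.22,"roll": 0}
    - {"hand": 1,"x": 0.08,"y": 0,"z": -0.28,"roll": 0}
    - {"hand": 1,"x": 0.14,"y": 0,"z": -0.32,"roll": 0}
    - {"hand": 1,"x": 0.2,"y": 0,"z": -0.32,"roll": 0}
    - {"hand": 1,"x": 0.27,"y": 0,"z": -0.32,"roll": 0}
    - {"hand": 1,"x": 0.34,"y": 0,"z": -0.32,"roll": 0}
    - {"hand": 1,"x": 0.41,"y": 0,"z": -0.32,"roll": 0}

```text
time: 17.85
tool_pos: [0.4837, -0.0771, 0.166]
tcp_rot: [2.22, 2.222, 0.001]
wrist_force: [0.3, 0.2, -1.9]
width: 0.752
grip_force: 44.9
```

Call:
servo_tool:
  targets:
    - {"hand": 1,"x": 0.07,"y": 0,"z": 0,"roll": 0}
    - {"hand": 1,"x": 0.14,"y": 0,"z": 0,"roll": 0}
    - {"hand": 1,"x": 0.21,"y": 0,"z": 0,"roll": 0}
    - {"hand": 1,"x": 0.28,"y": 0,"z": 0,"roll": 0}
    - {"hand": 1,"x": 0.35,"y": 0,"z": 0,"roll": 0}
    - {"hand": 1,"x": 0.42,"y": 0,"z": 0,"roll": 0}
    - {"hand": 1,"x": 0.48,"y": 0,"z": 0,"roll": 0}
    - {"hand": 1,"x": 0.54,"y": 0,"z": 0,"roll": 0}
    - {"hand": 1,"x": 0.58,"y": 0,"z": 0,"roll": 0}
    - {"hand": 1,"x": 0.6,"y": 0,"z": 0,"roll": 0}

```text
time: 18.68
tool_pos: [0.4832, 0.224, 0.1657]
tcp_rot: [-2.217, -2.225, -0.001]
wrist_force: [0.4, -1.1, -1.2]
width: 0.755
grip_force: 44.9
```

Call:
servo_tool:
  targets:
    - {"hand": 1,"x": 0,"y": 0,"z": 0,"roll": 0}
    - {"hand": 1,"x": 0,"y": 0,"z": 0,"roll": 0}
    - {"hand": 1,"x": 0,"y": 0,"z": 0,"roll": 0}

```text
time: 18.93
tool_pos: [0.4835, 0.2203, 0.1655]
tcp_rot: [2.22, 2.222, -0.002]
wrist_force: [-0.4, 0.2, -2.1]
width: 0.757
grip_force: 44.9
```

Call:
servo_tool:
  targets:
    - {"hand": 1,"x": 0.009,"y": 0.008,"z": 0.05,"roll": 0}
    - {"hand": 1,"x": 0.009,"y": 0.008,"z": 0.1,"roll": 0}
    - {"hand": 1,"x": 0.009,"y": 0.008,"z": 0.15,"roll": 0}
    - {"hand": 1,"x": 0.009,"y": 0.008,"z": 0.19,"roll": 0}
    - {"hand": 1,"x": 0.009,"y": 0.008,"z": 0.22,"roll": 0}
    - {"hand": 1,"x": 0.009,"y": 0.008,"z": 0.23,"roll": 0}
    - {"hand": 1,"x": 0.009,"y": 0.008,"z": 0.24,"roll": 0}
    - {"hand": 1,"x": 0.009,"y": 0.008,"z": 0.24,"roll": 0}
    - {"hand": 1,"x": 0.009,"y": 0.008,"z": 0.24,"roll": 0}

```text
time: 19.68
tool_pos: [0.4885, 0.2258, 0.0466]
tcp_rot: [2.22, 2.222, 0.002]
wrist_force: [0.3, 0.1, -0.6]
width: 0.756
grip_force: 44.9
```

Call:
servo_tool:
  targets:
    - {"hand": 1,"x": 0,"y": 0,"z": 0.008,"roll": 0}
    - {"hand": 1,"x": 0,"y": 0,"z": 0.016,"roll": 0}
    - {"hand": 1,"x": 0,"y": 0,"z": 0.024,"roll": 0}
    - {"hand": 1,"x": 0,"y": 0,"z": 0.024,"roll": 0}
    - {"hand": 1,"x": 0,"y": 0,"z": 0.024,"roll": 0}

```text
time: 20.1
tool_pos: [0.4874, 0.226, 0.0335]
tcp_rot: [-2.219, -2.223, 0.001]
wrist_force: [0.9, 0.3, -2.1]
width: 0.755
grip_force: 44.9
```

Call:
servo_tool:
  targets:
    - {"hand": 1,"x": 0,"y": 0,"z": 0.004,"roll": 0}
    - {"hand": 1,"x": 0,"y": 0,"z": 0.008,"roll": 0}
    - {"hand": 1,"x": 0,"y": 0,"z": 0.008,"roll": 0}
    - {"hand": 1,"x": 0,"y": 0,"z": 0.008,"roll": 0}

```text
time: 20.43
tool_pos: [0.4882, 0.2264, 0.0315]
tcp_rot: [2.219, 2.223, 0.001]
wrist_force: [-5.0, -2.3, 9.3]
width: 0.756
grip_force: 45.7
```

Call:
servo_tool:
  targets:
    - {"hand": -0.6,"x": 0,"y": 0,"z": -0.003,"roll": 0}
    - {"hand": -1,"x": 0,"y": 0,"z": -0.004,"roll": 0}
    - {"hand": -1,"x": 0,"y": 0,"z": -0.004,"roll": 0}
    - {"hand": -1,"x": 0,"y": 0,"z": -0.004,"roll": 0}
    - {"hand": -1,"x": 0,"y": 0,"z": -0.004,"roll": 0}
    - {"hand": -1,"x": 0,"y": 0,"z": -0.004,"roll": 0}

```text
time: 20.93
tool_pos: [0.4876, 0.226, 0.0316]
tcp_rot: [-2.22, -2.223, 0.0]
wrist_force: [-1.1, 0.9, -0.4]
width: 1.003
grip_force: 0.0
```

Call:
servo_tool:
  targets:
    - {"hand": -1,"x": 0,"y": 0,"z": -0.04,"roll": 0}
    - {"hand": -1,"x": 0,"y": 0,"z": -0.1,"roll": 0}
    - {"hand": -1,"x": 0,"y": 0,"z": -0.17,"roll": 0}
    - {"hand": -1,"x": 0,"y": 0,"z": -0.25,"roll": 0}
    - {"hand": -1,"x": -0.05,"y": 0,"z": -0.27,"roll": 0}
    - {"hand": -1,"x": -0.12,"y": 0,"z": -0.27,"roll": 0}
    - {"hand": -1,"x": -0.5,"y": 0,"z": -0.27,"roll": 0}
    - {"hand": -1,"x": -0.5,"y": 0,"z": -0.27,"roll": 0}
    - {"hand": -1,"x": -0.5,"y": 0,"z": -0.27,"roll": 0}
    - {"hand": -1,"x": -0.5,"y": 0,"z": -0.27,"roll": 0}

```text
time: 21.77
tool_pos: [0.4876, -0.0023, 0.1669]
tcp_rot: [2.219, 2.224, 0.001]
wrist_force: [0.6, 0.7, 0.7]
width: 1.001
grip_force: 0.0
```

```bash
cat >> h.py <<'E'
def shot(n=6): return np.mean([read_camera("scene") for _ in range(n)],0).astype(np.float32)
def rows(f,rs,x0,x1):
    for r in rs:
        row=f[r,x0:x1]; h=row.max()/2; i=np.where(row>h)[0]; a,c=i[0],i[-1]
        print(r,round(x0+a-float((row[a]-h)/(row[a]-row[a-1])),2),round(x0+c+float((row[c]-h)/(row[c]-row[c+1])),2))
E
python3 - <<'E'
from h import *
s=bot.read_state(); print({k:np.round(s[k],4) for k in('tool_pos','wrist_force','time')})
b=shot(); f=b[...,0]-(b[...,1]+b[...,2])/2
rows(f,range(150,166,2),165,215); print(); rows(f,range(187,203),200,243)
print(f[184:206,221].round(), f[150:172,189].round())
crop("pics/p3.png",155,135,85,75,9,.55)
E
```

```text
{'tool_pos': array([ 0.4876, -0.0023,  0.1669]), 'wrist_force': array([0.6404, 0.6536, 0.7361]), 'time': np.float64(21.7667)}Traceback (most recent call last):
  File "<stdin>", line 4, in <module>
  File "h.py", line 32, in rows
    row=f[r,x0:x1]; h=row.max()/2; i=np.where(row>h)[0]; a,c=i[0],i[-1]
                                                             ~^^^
IndexError: index 0 is out of bounds for axis 0 with size 0
```

```bash
python3 - <<'E'
from h import *
b=shot(); f=b[...,0]-(b[...,1]+b[...,2])/2
m=f>14; m[:, :162]=0; m[:,245:]=0; m[:140]=0; m[205:]=0
n,l,st,ce=cv2.connectedComponentsWithStats(m.astype(np.uint8)); print(st[1:][st[1:,4]>5],ce[1:][st[1:,4]>5])
rows(f,range(190,200),200,243)
print(f[184:206,221].round(), f[150:172,189].round())
print(proj("scene",[[.4878,.2262,.068],[.4848,.2232,.074],[.4656,.0576,.010]]))
crop("pics/p3.png",155,135,85,75,8,.55)
E
```

```text
[[178 156  22  13 241]
 [208 187  26  15 298]] [[188.47302905 162.02904564]
 [220.75838926 194.54362416]]
190 212.91 228.82
191 211.01 230.49
192 209.64 231.61
193 208.8 232.24
194 208.6 232.45
195 208.76 232.44
196 209.11 232.24
197 209.53 231.71
198 210.21 230.83
199 211.53 229.45
[ 0.  0.  4. 23. 54. 79. 83. 69. 54. 48. 47. 53. 69. 85. 91. 87. 69. 35.
  6. -2. -2. -2.] [-3. -3. -4. -3. -3.  2. 17. 38. 47. 48. 47. 47. 49. 54. 58. 54. 47. 37.
 21.  6. -1. -3.]
[[188.69136115 159.81591246]
 [188.45667331 158.57669058]
 [220.64274558 194.58634795]]
```

View pics/p3.png

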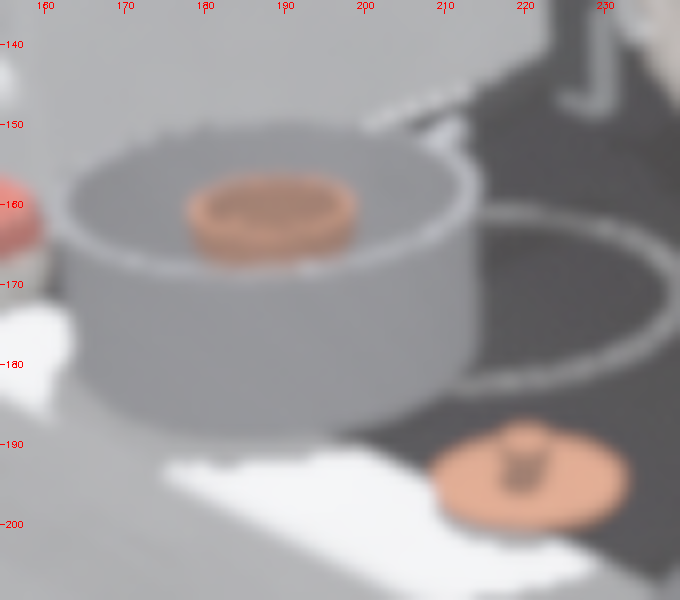

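```bash
python3 - <<'E'
from h import *
P=[[212.91,190],[228.82,190],[211.01,191],[230.49,191],[209.64,192],[231.61,192],[208.8,193],[232.24,193],[208.6,194],[232.45,194]]
print(circ("scene",P,.01,.036)); print(circ("scene",[[178,159.8],[199.3,159.8],[188.6,156.0],[183,157],[194.5,156.8]],.068,.033))
E
```

```text
(array([0.4677, 0.0606]), array([ 0.3,  0.3, -0.2, -0.2, -0.1, -0.3, -0. , -0.2, -0.5, -0.1]))
(array([0.4869, 0.226 ]), array([ 0.8,  1.5,  1.3, -0.3, -1.4]))
```

Call:
servo_tool:
  targets:
    - {"hand": -1,"x": 0.12,"y": -0.044,"z": 0.0,"roll": 0}
    - {"hand": -1,"x": 0.12,"y": -0.044,"z": 0.05,"roll": 0}
    - {"hand": -1,"x": 0.12,"y": -0.044,"z": 0.12,"roll": 0}
    - {"hand": -1,"x": 0.12,"y": -0.044,"z": 0.18,"roll": 0}
    - {"hand": -1,"x": 0.12,"y": -0.044,"z": 0.214,"roll": 0}
    - {"hand": -1,"x": 0.12,"y": -0.044,"z": 0.214,"roll": 0}
    - {"hand": -1,"x": 0.12,"y": -0.044,"z": 0.214,"roll": 0}
    - {"hand": -1,"x": 0.12,"y": -0.044,"z": 0.214,"roll": 0}

```text
time: 23.23
tool_pos: [0.4672, 0.0593, 0.061]
tcp_rot: [2.219, 2.222, 0.002]
wrist_force: [0.8, -0.5, 1.2]
width: 0.998
grip_force: 0.0
```

Call:
servo_tool:
  targets:
    - {"hand": -1,"x": 0.002,"y": 0.001,"z": 0.03,"roll": 0}
    - {"hand": -0.4,"x": 0.002,"y": 0.001,"z": 0.06,"roll": 0}
    - {"hand": -0.4,"x": 0.002,"y": 0.001,"z": 0.085,"roll": 0}
    - {"hand": -0.4,"x": 0.002,"y": 0.001,"z": 0.098,"roll": 0}
    - {"hand": 0,"x": 0.002,"y": 0.001,"z": 0.098,"roll": 0}
    - {"hand": 0,"x": 0.002,"y": 0.001,"z": 0.098,"roll": 0}
    - {"hand": 0,"x": 0.002,"y": 0.001,"z": 0.098,"roll": 0}
  grip_force: 30

```text
time: 23.82
tool_pos: [0.4679, 0.0604, 0.0122]
tcp_rot: [2.219, 2.222, 0.003]
wrist_force: [0.2, -0.7, 0.5]
width: 0.506
grip_force: 0.0
```

Call:
servo_tool:
  targets:
    - {"hand": 1,"x": 0,"y": 0,"z": 0,"roll": 0}
    - {"hand": 1,"x": 0,"y": 0,"z": 0,"roll": 0}
    - {"hand": 1,"x": 0,"y": 0,"z": 0,"roll": 0}
    - {"hand": 1,"x": 0,"y": 0,"z": 0,"roll": 0}
    - {"hand": 1,"x": 0,"y": 0,"z": 0,"roll": 0}
    - {"hand": 1,"x": 0,"y": 0,"z": 0,"roll": 0}

```text
time: 24.32
tool_pos: [0.4674, 0.0604, 0.0118]
tcp_rot: [2.219, 2.223, 0.002]
wrist_force: [-1.1, -0.7, 6.0]
width: 0.207
grip_force: 29.3
```

Call:
servo_tool:
  targets:
    - {"hand": 1,"x": 0,"y": 0,"z": -0.04,"roll": 0}
    - {"hand": 1,"x": 0,"y": 0,"z": -0.1,"roll": 0}
    - {"hand": 1,"x": 0,"y": 0,"z": -0.17,"roll": 0}
    - {"hand": 1,"x": 0,"y": 0,"z": -0.23,"roll": 0}
    - {"hand": 1,"x": 0.05,"y": 0.02,"z": -0.26,"roll": 0}
    - {"hand": 1,"x": 0.12,"y": 0.039,"z": -0.26,"roll": 0}
    - {"hand": 1,"x": 0.19,"y": 0.039,"z": -0.26,"roll": 0}
    - {"hand": 1,"x": 0.26,"y": 0.039,"z": -0.26,"roll": 0}
    - {"hand": 1,"x": 0.31,"y": 0.039,"z": -0.26,"roll": 0}
    - {"hand": 1,"x": 0.331,"y": 0.039,"z": -0.26,"roll": 0}

```text
time: 25.15
tool_pos: [0.4854, 0.2289, 0.1408]
tcp_rot: [-2.217, -2.225, -0.001]
wrist_force: [0.3, 0.4, -0.6]
width: 0.203
grip_force: 29.7
```

Call:
servo_tool:
  targets:
    - {"hand": 1,"x": 0,"y": 0,"z": 0,"roll": 0}
    - {"hand": 1,"x": 0,"y": 0,"z": 0,"roll": 0}
    - {"hand": 1,"x": 0,"y": 0,"z": 0,"roll": 0}
    - {"hand": 1,"x": 0,"y": 0,"z": 0,"roll": 0}

```text
time: 25.48
tool_pos: [0.4856, 0.2244, 0.1405]
tcp_rot: [2.221, 2.222, -0.001]
wrist_force: [-0.5, 0.2, -1.6]
width: 0.205
grip_force: 29.7
```

```bash
python3 - <<'E'
from h import *
s=bot.read_state(); p=s['tool_pos']; print({k:np.round(s[k],4) for k in('tool_pos','wrist_force','time','width')})
b=shot(); f=b[...,0]-(b[...,1]+b[...,2])/2
q=proj("scene",[p+[0,0,-.002],p+[0,0,-.012]]); print(q)
r=int(round(q[0,1])); rows(f,range(r-6,r+8),165,215)
print(f[r-9:r+12,int(round(q[0,0]))-6].round(),f[r-9:r+12,int(round(q[0,0]))+6].round())
E
```

```text
{'tool_pos': array([0.4856, 0.2244, 0.1405]), 'wrist_force': array([-0.4664,  0.2107, -1.5761]), 'time': np.float64(25.4833), 'width': np.float64(0.2055)}
[[187.14732415 139.24383111]
 [187.34429586 142.27411272]]
133 186.75 189.63
134 186.67 189.89
135 186.71 190.09
136 186.77 190.19
137 178.6 190.23
138 177.15 197.43
139 176.87 198.29
140 177.28 198.27
141 177.41 197.85
142 177.32 197.21
143 178.53 194.77
144 181.09 190.48
145 182.94 189.21Traceback (most recent call last):
  File "<stdin>", line 5, in <module>
  File "h.py", line 32, in rows
    row=f[r,x0:x1]; h=row.max()/2; i=np.where(row>h)[0]; a,c=i[0],i[-1]
                                                             ~^^^
IndexError: index 0 is out of bounds for axis 0 with size 0
```

Call:
servo_tool:
  targets:
    - {"hand": 1,"x": 0.004,"y": 0.003,"z": 0.04,"roll": 0}
    - {"hand": 1,"x": 0.004,"y": 0.003,"z": 0.07,"roll": 0}
    - {"hand": 1,"x": 0.004,"y": 0.003,"z": 0.09,"roll": 0}
    - {"hand": 1,"x": 0.004,"y": 0.003,"z": 0.1,"roll": 0}
    - {"hand": 1,"x": 0.004,"y": 0.003,"z": 0.11,"roll": 0}
    - {"hand": 1,"x": 0.004,"y": 0.003,"z": 0.12,"roll": 0}
    - {"hand": 1,"x": 0.004,"y": 0.003,"z": 0.12,"roll": 0}
    - {"hand": 1,"x": 0.004,"y": 0.003,"z": 0.12,"roll": 0}

```text
time: 26.45
tool_pos: [0.4874, 0.2279, 0.081]
tcp_rot: [2.22, 2.223, 0.0]
wrist_force: [-0.4, -0.8, -1.6]
width: 0.206
grip_force: 29.7
```

Call:
servo_tool:
  targets:
    - {"hand": 1,"x": 0,"y": 0,"z": 0.005,"roll": 0}
    - {"hand": 1,"x": 0,"y": 0,"z": 0.009,"roll": 0}
    - {"hand": 1,"x": 0,"y": 0,"z": 0.009,"roll": 0}
    - {"hand": 1,"x": 0,"y": 0,"z": 0.009,"roll": 0}

```text
time: 26.78
tool_pos: [0.4872, 0.2278, 0.0763]
tcp_rot: [-2.22, -2.223, -0.0]
wrist_force: [-0.4, -0.1, -0.7]
width: 0.203
grip_force: 29.7
```

Call:
servo_tool:
  targets:
    - {"hand": 1,"x": 0,"y": 0,"z": 0.003,"roll": 0}
    - {"hand": 1,"x": 0,"y": 0,"z": 0.006,"roll": 0}
    - {"hand": 1,"x": 0,"y": 0,"z": 0.006,"roll": 0}
    - {"hand": 1,"x": 0,"y": 0,"z": 0.006,"roll": 0}

```text
time: 27.12
tool_pos: [0.4876, 0.228, 0.0738]
tcp_rot: [2.219, 2.223, 0.001]
wrist_force: [0.0, -0.1, 3.7]
width: 0.206
grip_force: 30.0
```

Call:
servo_tool:
  targets:
    - {"hand": 0.2,"x": 0,"y": 0,"z": 0,"roll": 0}
    - {"hand": 0,"x": 0,"y": 0,"z": 0,"roll": 0}
    - {"hand": 0,"x": 0,"y": 0,"z": 0,"roll": 0}
    - {"hand": 0,"x": 0,"y": 0,"z": 0,"roll": 0}
    - {"hand": 0,"x": 0,"y": 0,"z": 0,"roll": 0}

```text
time: 27.53
tool_pos: [0.4871, 0.2278, 0.0731]
tcp_rot: [-2.22, -2.223, 0.0]
wrist_force: [-0.1, 0.5, -1.3]
width: 0.501
grip_force: 0.0
```

Call:
servo_tool:
  targets:
    - {"hand": 0,"x": 0,"y": 0,"z": -0.05,"roll": 0}
    - {"hand": 0,"x": 0,"y": 0,"z": -0.12,"roll": 0}
    - {"hand": 0,"x": 0,"y": 0,"z": -0.18,"roll": 0}
    - {"hand": 0,"x": -0.08,"y": 0,"z": -0.18,"roll": 0}
    - {"hand": 0,"x": -0.68,"y": -0.03,"z": -0.18,"roll": 0}
    - {"hand": 0,"x": -0.68,"y": -0.03,"z": -0.18,"roll": 0}
    - {"hand": 0,"x": -0.68,"y": -0.03,"z": -0.18,"roll": 0}
    - {"hand": 0,"x": -0.68,"y": -0.03,"z": -0.18,"roll": 0}
    - {"hand": 0,"x": -0.68,"y": -0.03,"z": -0.18,"roll": 0}
    - {"hand": 0,"x": -0.68,"y": -0.03,"z": -0.18,"roll": 0}

```text
time: 28.37
tool_pos: [0.4747, -0.0636, 0.1635]
tcp_rot: [2.219, 2.223, 0.001]
wrist_force: [0.9, -1.0, -0.0]
width: 0.498
grip_force: 0.0
```

Call:
servo_tool:
  targets:
    - {"hand": -0.2,"x": 0,"y": 0,"z": 0,"roll": 0}
    - {"hand": -0.2,"x": 0,"y": 0,"z": 0,"roll": 0}
    - {"hand": -0.2,"x": 0,"y": 0,"z": 0,"roll": 0}
    - {"hand": -0.2,"x": 0,"y": 0,"z": 0,"roll": 0}

```text
time: 28.7
tool_pos: [0.4751, -0.0608, 0.1631]
tcp_rot: [-2.218, -2.224, -0.0]
wrist_force: [-0.2, 0.5, -0.7]
width: 0.601
grip_force: 0.0
```

```bash
python3 - <<'E'
from h import *
s=bot.read_state(); p=s['tool_pos']; print({k:np.round(s[k],4) for k in('tool_pos','wrist_force','time','width')})
b=shot(10); f=b[...,0]-(b[...,1]+b[...,2])/2
rows(f,range(153,164),165,215)
# lid disc top z .024+.038+.010=.072
print(proj("scene",[[.487,.2265,.072],[.487,.2265,.091]]))
g=b.mean(2)
# big lid edges: rows of luminance, and pan rim
for r in (205,208,211,214,217,220): print(r,g[r,228:242].round().astype(int),g[r,292:306].round().astype(int))
for r in (155,158,161): print(r,g[r,157:168].round().astype(int),g[r,208:220].round().astype(int))
E
```

```text
{'tool_pos': array([ 0.4751, -0.0608,  0.1631]), 'wrist_force': array([-0.2297,  0.4843, -0.7345]), 'time': np.float64(28.7), 'width': np.float64(0.6011)}
153 185.39 190.52
154 184.91 190.98
155 183.68 194.32
156 180.47 197.21
157 178.91 198.23
158 177.65 198.89
159 177.07 199.07
160 176.98 198.86
161 177.38 198.4
162 178.12 197.87
163 178.8 197.67
[[188.36244334 158.70442873]
 [188.00107914 153.17185628]]
205 [214 188 161 138 107  76  57  47  43  44  55  78 103 124] [65 46 38 36 36 36 36 36 36 36 36 36 36 35]
208 [239 239 238 237 235 231 223 203 168 144 152 167 173 170] [170 153 124  88  57  42  38  37  37  37  37  37  36  36]
211 [239 238 238 238 238 236 229 212 185 167 160 156 144 124] [172 178 178 172 150 109  67  44  38  37  38  37  37  38]
214 [238 238 238 238 236 225 182 130 105  98  95  94  93  93] [150 163 175 180 179 168 140  93  53  42  41  41  41  41]
217 [227 222 209 193 182 166 135 107  96  95  95  95  95  95] [147 160 172 177 178 177 165 135 106  90  87  89  86  85]
220 [142 139 138 137 135 133 127 116 103  96  94  94  95  95] [160 169 174 175 173 163 132  87  54  43  42  42  42  41]
155 [138 139 141 141 139 137 135 137 137 130 119] [100 104 115 129 133 114  79  50  39  38  37  37]
158 [138 138 139 141 142 140 129 110  96  92  92] [ 97  96  96 101 122 137 115  73  45  38  37  37]
161 [120 110 108 123 139 140 123 103  94  92  92] [ 99 103 114 131 139 127 100  83  80  79  79  76]
```

```bash
python3 - <<'E'
from h import *
P=[[294.4,208],[297,211],[298.6,214],[299.4,217],[298.5,220],[239.2,205],[234.1,214]]
for z in(.008,.010): print(circ("scene",P,z,.089))
Q=[[164,158],[214.7,158],[213.9,155],[162.7,161],[214.2,161],[187.8,149.8],[187.5,169.2]]
print(circ("scene",Q,.074,.083))
# black knob of lid
b=shot(6); g=b.mean(2); m=(g<75); m[:192]=0;m[212:]=0;m[:,:256]=0;m[:,278:]=0
for r in range(194,212): i=np.where(m[r])[0]; print(r,(i.min(),i.max()) if len(i) else None)
print(proj("scene",[[.4726,-.114,.062],[.4726,-.114,.053],[.4726,-.114,.048]]))
E
```

```text
(array([ 0.4727, -0.1142]), array([-0.7, -0.7, -0.1,  1.2,  0.9,  1.6, -0.8]))
(array([ 0.4696, -0.1165]), array([-0.7, -0.8, -0.3,  1. ,  0.6,  1.4, -1.3]))
(array([0.4851, 0.2197]), array([-1.3, -1.8,  0.9,  0.1, -0.3, -0.1,  0.1]))
194 (np.int64(256), np.int64(277))
195 (np.int64(256), np.int64(276))
196 (np.int64(256), np.int64(274))
197 (np.int64(256), np.int64(273))
198 (np.int64(256), np.int64(277))
199 (np.int64(261), np.int64(277))
200 (np.int64(262), np.int64(271))
201 (np.int64(262), np.int64(270))
202 (np.int64(263), np.int64(270))
203 (np.int64(264), np.int64(270))
204 (np.int64(265), np.int64(269))
205 (np.int64(265), np.int64(268))
206 (np.int64(265), np.int64(268))
207 (np.int64(264), np.int64(269))
208 (np.int64(267), np.int64(267))
209 None
210 None
211 None
[[266.87576725 196.65548259]
 [266.76934408 199.62404391]
 [266.71057357 201.26305052]]
```

Call:
servo_tool:
  targets:
    - {"hand": -0.6,"x": -0.06,"y": -0.006,"z": 0.0,"roll": 0}
    - {"hand": -0.6,"x": -0.108,"y": -0.006,"z": 0.06,"roll": 0}
    - {"hand": -0.6,"x": -0.108,"y": -0.006,"z": 0.13,"roll": 0}
    - {"hand": -0.6,"x": -0.108,"y": -0.006,"z": 0.18,"roll": 0}
    - {"hand": -0.6,"x": -0.108,"y": -0.006,"z": 0.21,"roll": 0}
    - {"hand": -0.6,"x": -0.108,"y": -0.006,"z": 0.235,"roll": 0}
    - {"hand": -0.6,"x": -0.108,"y": -0.006,"z": 0.25,"roll": 0}
    - {"hand": -0.6,"x": -0.108,"y": -0.006,"z": 0.25,"roll": 0}
    - {"hand": -0.6,"x": -0.108,"y": -0.006,"z": 0.25,"roll": 0}

```text
time: 30.25
tool_pos: [0.4723, -0.1159, 0.0383]
tcp_rot: [-2.219, -2.223, 0.0]
wrist_force: [0.7, -0.4, 0.5]
width: 0.799
grip_force: 0.0
```

Call:
servo_tool:
  targets:
    - {"hand": 1,"x": 0,"y": 0,"z": 0,"roll": 0}
    - {"hand": 1,"x": 0,"y": 0,"z": 0,"roll": 0}
    - {"hand": 1,"x": 0,"y": 0,"z": 0,"roll": 0}
    - {"hand": 1,"x": 0,"y": 0,"z": 0,"roll": 0}
    - {"hand": 1,"x": 0,"y": 0,"z": 0,"roll": 0}
    - {"hand": 1,"x": 0,"y": 0,"z": 0,"roll": 0}
    - {"hand": 1,"x": 0,"y": 0,"z": 0,"roll": 0}
  grip_force: 60

```text
time: 30.83
tool_pos: [0.4727, -0.116, 0.0395]
tcp_rot: [2.219, 2.223, 0.0]
wrist_force: [-1.6, -0.4, 6.2]
width: 0.285
grip_force: 58.4
```

Call:
servo_tool:
  targets:
    - {"hand": 1,"x": 0,"y": 0,"z": -0.03,"roll": 0}
    - {"hand": 1,"x": 0,"y": 0,"z": -0.08,"roll": 0}
    - {"hand": 1,"x": 0,"y": 0,"z": -0.14,"roll": 0}
    - {"hand": 1,"x": 0,"y": 0,"z": -0.2,"roll": 0}
    - {"hand": 1,"x": 0.02,"y": 0,"z": -0.25,"roll": 0}
    - {"hand": 1,"x": 0.06,"y": 0.01,"z": -0.27,"roll": 0}
    - {"hand": 1,"x": 0.12,"y": 0.02,"z": -0.27,"roll": 0}
    - {"hand": 1,"x": 0.18,"y": 0.025,"z": -0.27,"roll": 0}
    - {"hand": 1,"x": 0.24,"y": 0.025,"z": -0.27,"roll": 0}
    - {"hand": 1,"x": 0.3,"y": 0.025,"z": -0.27,"roll": 0}

```text
time: 31.67
tool_pos: [0.4842, 0.0354, 0.1734]
tcp_rot: [2.22, 2.223, 0.0]
wrist_force: [0.6, -0.1, -2.4]
width: 0.278
grip_force: 59.3
```

Call:
servo_tool:
  targets:
    - {"hand": 1,"x": 0.06,"y": 0,"z": 0,"roll": 0}
    - {"hand": 1,"x": 0.12,"y": 0,"z": 0,"roll": 0}
    - {"hand": 1,"x": 0.18,"y": 0,"z": 0,"roll": 0}
    - {"hand": 1,"x": 0.24,"y": 0,"z": 0,"roll": 0}
    - {"hand": 1,"x": 0.29,"y": 0,"z": 0,"roll": 0}
    - {"hand": 1,"x": 0.33,"y": 0,"z": 0,"roll": 0}
    - {"hand": 1,"x": 0.36,"y": 0,"z": 0,"roll": 0}
    - {"hand": 1,"x": 0.375,"y": 0,"z": 0,"roll": 0}
    - {"hand": 1,"x": 0.375,"y": 0,"z": 0,"roll": 0}
    - {"hand": 1,"x": 0.375,"y": 0,"z": 0,"roll": 0}

```text
time: 32.5
tool_pos: [0.4839, 0.2213, 0.173]
tcp_rot: [2.219, 2.224, -0.001]
wrist_force: [1.0, -0.8, -2.8]
width: 0.284
grip_force: 59.3
```

```bash
python3 - <<'E'
from h import *
s=bot.read_state(); p=s['tool_pos']; print({k:np.round(s[k],4) for k in('tool_pos','wrist_force','time','width')})
b=shot(6); g=b.mean(2); q=proj("scene",[p+[0,0,-.0395+.008]]); print(q); r0=int(q[0,1])
for r in range(r0-6,r0+7,3): print(r,g[r,155:170].round().astype(int),g[r,206:222].round().astype(int))
for r in (158,162): print(r,g[r,157:168].round().astype(int),g[r,208:220].round().astype(int))
E
```

```text
{'tool_pos': array([0.4839, 0.2213, 0.173 ]), 'wrist_force': array([ 0.9565, -0.8454, -2.8014]), 'time': np.float64(32.5), 'width': np.float64(0.2836)}
[[187.30968073 138.68836196]]
132 [139 141 142 141 139 138 138 138 138 138 138 139 138 137 138] [159 152 147 146 142 139 137 137 137 137 137 137 137 137 137 137]
135 [137 139 142 142 140 139 141 143 146 153 158 160 156 154 152] [172 171 167 165 169 174 171 163 149 139 136 137 137 136 136 136]
138 [134 139 142 146 150 158 168 173 169 154 130 114 113 113 108] [156 150 145 144 150 163 175 180 179 168 150 138 136 136 136 136]
141 [149 143 143 149 156 161 161 154 136 114 103 102 101 100 100] [142 145 149 157 166 172 173 167 155 141 136 135 134 130 124 113]
144 [200 176 154 144 135 122 110 102 102 107 105 102  99  98  98] [167 166 163 158 153 142 136 131 124 120 112  94  71  56  49  44]
158 [138 139 139 138 127 109  96  91  91  91  92] [ 97  96  96  96 103 107  89  60  42  38  38  38]
162 [105  98  95 102 105  99  92  90  90  91  92] [97 96 95 94 92 85 75 69 68 68 68 67]
```

```bash
python3 - <<'E'
from h import *
pts=[]
a=cv2.imread("pics/p2.png").astype(np.float32).mean(2)
tof=lambda X,Y:(140+(X+.5)/7-.5,110+(Y+.5)/7-.5)
for c in range(170,207,4):
    X=int((c-140+.5)*7); col=cv2.GaussianBlur(a,(9,9),0)[:,X]
    y0=int((164-110)*7); y=y0-14+np.argmax(col[y0-14:y0+49]); 
    t0=int((147-110)*7); gr=np.gradient(col[t0:t0+50]); ty=t0+np.argmin(gr)
    f=tof(X,y); pts.append(f); print(c,'front',np.round(f[1],2),col[y].round(),'back',round(tof(X,ty)[1],2),gr.min().round(2))
pts=np.array(pts)
side=[[161.8,158],[214.6,158]]
print(circ("scene",pts,.074,.081))
from scipy.optimize import least_squares
F=onz("scene",pts,.074)[:,:2]; S=onz("scene",side,.074)[:,:2]
r=least_squares(lambda c:np.r_[np.hypot(*(F-c).T)-.081,2*(np.hypot(*(S-c).T)-.083)],[.485,.222]); print(r.x.round(4),(r.fun*1000).round(1))
E
```

```text
170 front 166.86 164.0 back 153.57 -1.65
174 front 167.86 162.0 back 152.0 -1.53
178 front 168.14 163.0 back 151.0 -1.81
182 front 168.29 167.0 back 150.14 -1.67
186 front 168.43 163.0 back 150.0 -1.61
190 front 168.0 162.0 back 149.86 -1.71
194 front 167.86 173.0 back 150.0 -1.51
198 front 167.14 162.0 back 150.86 -1.55
202 front 166.14 166.0 back 151.0 -2.66
206 front 164.86 162.0 back 149.14 -4.85
(array([0.4836, 0.2262]), array([ 0.9,  1.5, -0.3, -1.2, -0.3, -2. ,  0.3,  0.3,  0.3,  1.2]))
[0.4848 0.2253] [ 2.   2.3  0.3 -0.9 -0.2 -2.1  0.  -0.3 -0.4  0.2  2.4  3.8]
```

Call:
servo_tool:
  targets:
    - {"hand": 1,"x": 0.006,"y": 0.001,"z": 0.04,"roll": 0}
    - {"hand": 1,"x": 0.006,"y": 0.001,"z": 0.07,"roll": 0}
    - {"hand": 1,"x": 0.006,"y": 0.001,"z": 0.09,"roll": 0}
    - {"hand": 1,"x": 0.006,"y": 0.001,"z": 0.105,"roll": 0}
    - {"hand": 1,"x": 0.006,"y": 0.001,"z": 0.112,"roll": 0}
    - {"hand": 1,"x": 0.006,"y": 0.001,"z": 0.112,"roll": 0}
    - {"hand": 1,"x": 0.006,"y": 0.001,"z": 0.112,"roll": 0}

```text
time: 33.38
tool_pos: [0.4851, 0.2247, 0.1177]
tcp_rot: [2.22, 2.223, 0.001]
wrist_force: [-0.4, 0.4, -1.7]
width: 0.28
grip_force: 59.3
```

Call:
servo_tool:
  targets:
    - {"hand": 1,"x": 0,"y": 0,"z": 0.004,"roll": 0}
    - {"hand": 1,"x": 0,"y": 0,"z": 0.008,"roll": 0}
    - {"hand": 1,"x": 0,"y": 0,"z": 0.012,"roll": 0}
    - {"hand": 1,"x": 0,"y": 0,"z": 0.012,"roll": 0}
    - {"hand": 1,"x": 0,"y": 0,"z": 0.012,"roll": 0}

```text
time: 33.8
tool_pos: [0.4846, 0.2246, 0.1112]
tcp_rot: [-2.22, -2.223, 0.0]
wrist_force: [0.3, -0.4, -2.6]
width: 0.283
grip_force: 59.3
```

Call:
servo_tool:
  targets:
    - {"hand": 1,"x": 0,"y": 0,"z": 0.004,"roll": 0}
    - {"hand": 1,"x": 0,"y": 0,"z": 0.008,"roll": 0}
    - {"hand": 1,"x": 0,"y": 0,"z": 0.01,"roll": 0}
    - {"hand": 1,"x": 0,"y": 0,"z": 0.01,"roll": 0}
    - {"hand": 1,"x": 0,"y": 0,"z": 0.01,"roll": 0}

```text
time: 34.22
tool_pos: [0.4848, 0.2247, 0.1066]
tcp_rot: [2.22, 2.223, 0.0]
wrist_force: [-1.5, -0.6, 1.4]
width: 0.281
grip_force: 59.7
```

Contact at the seated height (0.1065). Release, rise and move away.

Call:
servo_tool:
  targets:
    - {"hand": 0.2,"x": 0,"y": 0,"z": 0,"roll": 0}
    - {"hand": -0.2,"x": 0,"y": 0,"z": 0,"roll": 0}
    - {"hand": -0.2,"x": 0,"y": 0,"z": 0,"roll": 0}
    - {"hand": -0.2,"x": 0,"y": 0,"z": 0,"roll": 0}
    - {"hand": -0.2,"x": 0,"y": 0,"z": 0,"roll": 0}

```text
time: 34.63
tool_pos: [0.4848, 0.2247, 0.1063]
tcp_rot: [2.22, 2.223, 0.0]
wrist_force: [-0.1, 0.0, -0.7]
width: 0.604
grip_force: 0.0
```

Call:
servo_tool:
  targets:
    - {"hand": -0.2,"x": 0,"y": 0,"z": -0.05,"roll": 0}
    - {"hand": -0.2,"x": 0,"y": 0,"z": -0.12,"roll": 0}
    - {"hand": -0.2,"x": 0,"y": 0,"z": -0.18,"roll": 0}
    - {"hand": -0.2,"x": -0.08,"y": 0,"z": -0.18,"roll": 0}
    - {"hand": -0.2,"x": -0.6,"y": -0.05,"z": -0.18,"roll": 0}
    - {"hand": -0.2,"x": -0.6,"y": -0.05,"z": -0.18,"roll": 0}
    - {"hand": -0.2,"x": -0.6,"y": -0.05,"z": -0.18,"roll": 0}
    - {"hand": -0.2,"x": -0.6,"y": -0.05,"z": -0.18,"roll": 0}
    - {"hand": -0.2,"x": -0.6,"y": -0.05,"z": -0.18,"roll": 0}
    - {"hand": -0.2,"x": -0.6,"y": -0.05,"z": -0.18,"roll": 0}

```text
time: 35.47
tool_pos: [0.4607, -0.066, 0.1966]
tcp_rot: [2.219, 2.223, 0.001]
wrist_force: [0.7, -1.2, 1.1]
width: 0.599
grip_force: 0.0
```

Call:
servo_tool:
  targets:
    - {"hand": -0.2,"x": 0,"y": 0,"z": 0,"roll": 0}
    - {"hand": -0.2,"x": 0,"y": 0,"z": 0,"roll": 0}
    - {"hand": -0.2,"x": 0,"y": 0,"z": 0,"roll": 0}
    - {"hand": -0.2,"x": 0,"y": 0,"z": 0,"roll": 0}
    - {"hand": -0.2,"x": 0,"y": 0,"z": 0,"roll": 0}

```text
time: 35.88
tool_pos: [0.4614, -0.0628, 0.1962]
tcp_rot: [-2.217, -2.226, -0.0]
wrist_force: [-0.1, -0.9, 0.5]
width: 0.605
grip_force: 0.0
```

```bash
python3 - <<'E'
from h import *
s=bot.read_state(); print({k:np.round(s[k],4) for k in('tool_pos','wrist_force','time','width')})
crop("pics/p4.png",135,110,120,95,6,.6)
print(proj("scene",[[.4848,.2247,.075],[.4848,.2247,.129]]))
E
```

```text
{'tool_pos': array([ 0.4614, -0.0628,  0.1962]), 'wrist_force': array([-0.1193, -0.9143,  0.5231]), 'time': np.float64(35.8833), 'width': np.float64(0.6052)}
[[188.13494204 158.16548231]
 [187.08809088 142.17420949]]
```

View pics/p4.png

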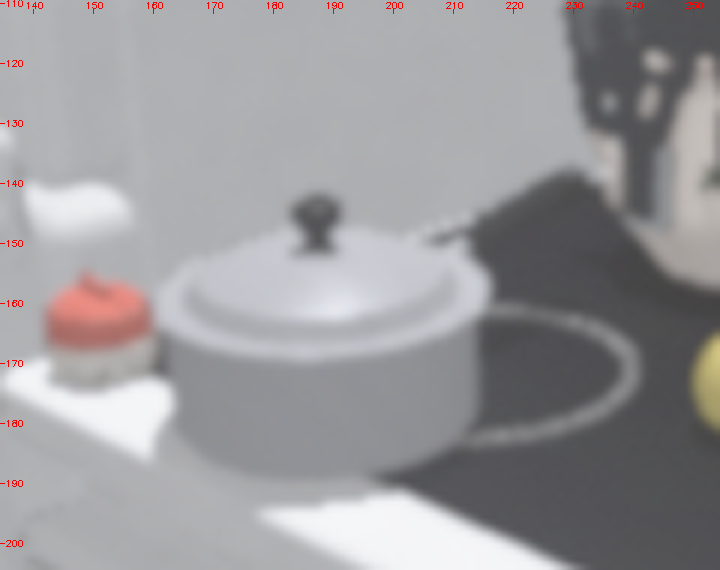

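The big lid sits level on the pan, with its flange from column 160 to 216 over the pan's 162 to 214.5 and its knob at (187, 145). The timer at (150, 165) and the visible edge of the lemon have not moved.

```bash
python3 -c "
from workcell import ticket
print(ticket.finish_job())"
```

```text
the job is handed in; nothing more can be done
None
```

I placed the stand, basin, small lid and big lid in that order, each set down at its expected seated height and released, and handed the job in at about 36 s; it returned no verdict. The first grasp of the stand slipped and shifted it slightly on its board before the second held.

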